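# Draw an eye bolt from the stock holder and re-zero the scale

### The arm

A 7-joint arm with a two-finger parallel gripper is mounted at the origin on the work surface. World frame = base frame: x ahead of the robot, y to its left, z up, the work surface at z = 0. Lengths are in m, angles in rad, forces in N, time in s.
With the tool pointing down it reaches from about 0.4 to 0.875 m from the base axis. Payload 19.3 kg.
Tool frame: the origin (TCP) lies at the very end of the fingers, on their centre line; the grasp point (between the pads) lies 19 mm behind it; z points along the fingers, y is the direction in which the jaws open and shut (so a half turn about z gives the same grasp; the last joint's range is limited). The gripper opens to 85 mm and grips with 20 to 120 N. Pads are 22 mm wide; open, the fingers measure 114 mm over their backs; the gripper's body (76 mm by 85 mm) begins 54 mm behind the grasp point. The pads swing forward as they close: fully open they stand 13 mm farther back than shut.
Start: joints at [1.055, 0.521, -0.036, 1.599, 0.021, 1.021, -0.113], TCP at [0.269, -0.564, 0.231] pointing down, gripper open.
Joint ranges: [-2.91, 2.91], [-0.3, 2.13], [-1.5, 1.42], [0.17, 2.43], [-1.26, 4.41], [0.16, 1.93], [-2.52, 2.52]. Speed limits (rad/s): [1.89, 1.89, 2.39, 2.39, 3.01, 3.01, 3.01].

### API

Orientations are given as [roll, pitch, yaw] about the fixed x, y, z axes, in that order (R = Rz(yaw) Ry(pitch) Rx(roll)).
In Python, from workcell import bot gives the robot as it stands.
- The arm moves only by the tool carry_out, never from a script. Its argument "targets" is a list of rows, each a list of 7 numbers: the shift along the tool's x, y, z in mm, then the turn, a rotation vector about the tool's x, y, z in units of 6 degrees (1.0 is 6 degrees), then the closure in counts, from 0 (fully open) to 255 (shut). A call has 1 to 5 rows; each row shifts and turns the commanded pose from where the row before left it, along the tool's axes as they then stand; what a row does not reach is not made up. A row lasts 1/12 s, in which the tool goes at most 41.7 mm and 7.16 degrees, less where a joint would pass 70% of its speed; a pose out of reach is approached as far as the arm can. A call is refused whole if a number of a shift passes 41.7 or a number of a turn 1, either way. A call with a gripper value outside its range is refused whole. The fingers move at their own pace and stop on an object; "force" is the grip in N (left out, the last holds). Time passes only in rows, so rows that do not move let the fingers close. It gives the time, the measured TCP pose, the force and the opening at its end, in the units of the state.
- bot.observe(): the state, without advancing time (a new reading comes with each control period).
- bot.grab_frame(name): name is "side" or "top" or "wrist"; returns a dict with "color" (384x512x3 uint8, red, green, blue), "z_map" (384x512 float32, m along the optical axis (not along the pixel's ray), 0 where there is no reading), "K" (3x3 intrinsics, pixels), "cam_to_world" (4x4, takes a point from camera to world coordinates); the wrist camera has in their place "T_tool_cam" (4x4, takes a point from camera to tool coordinates, whose origin is the TCP and whose axes are the flange's). Camera axes: x right, y down, z forward; pixel columns grow to the right and rows downward; lengths in m; the calibration is good to about 2 mm. A picture is of the moment at which its call begins: read the wrist's pose just before it.
- bot.job_done(): hands the job in, once; it reports no verdict.
The state is a dict: "clock": time; "qpos": joint angles; "qd": joint speeds; "joint_efforts": joint torques, N m; "position": TCP position; "tool_rot": TCP orientation; "force": force on the tool from outside, world axes, zero at the start; "moment": the same for the moment, N m; "grip_width": finger opening in m.
Only numpy, scipy, OpenCV 4.12 (cv2) and the standard library are available. Lean on these libraries where they do the work, as an engineer would, in place of code of your own. Each camera call takes 0.05 s, during which the arm holds its last target. There are 200 camera calls.

### The job

Pull the long eye bolt out of the sheet-steel holder that stands on the scale, and lay it flat in the shallow issue tray beside the shackle: set it down gently, neither dropping it nor driving it into the tray. When it lies there and the scale has settled, turn the tare knob in the middle of the dial until the zero mark stands at the needle's tip, ready for the next issue. Leave the holder standing on the scale pan with its two headed pins in it, and do not disturb the shackle or the other parts on the bench.

Things in the scene. Friction and masses are not known exactly. Their poses are not given: they have to be found in the camera images.
- eye_bolt: Zinc eye bolt, 210 mm, 0.35 kg, the only one with an eye. Origin: centre of its flat foot; z runs along the shank to the eye. Shank 16 mm thick; collar 26 mm across 160 mm from the foot; eye: flat-sided ring in the bolt's x-z plane (normal = y), outside 46, hole 22, 12 mm thick along y. It leans about 30 degrees to the holder's -x, loose in its lane, eye centre 68 mm above the rim.
- bolt_eye (a point): Centre of the bolt's eye, 187 mm along z from its foot; grip the eye across its 12 mm thickness (along the bolt's y), best by its outer half: the ring reaches 23 mm beyond this point.
- bolt_foot (a point): Centre of the bolt's foot end (the bolt's origin).
- holder: Loose open-topped box of bare sheet steel (0.55 kg) on the scale pan: 76 (x) by 96 (y) by 100 mm high, walls and floor 3 mm. Origin: centre of underside. Partitions make three lanes, 28 mm wide and 70 mm long (x), centres at y = -31, 0, +31 mm. One rod stands in each, leaning to the holder's -x, foot at the +x wall; the bolt may be in any lane. Only weight holds the rods.
- pin_a: Zinc-plated headed pin, a bystander that stays in the holder: 135 mm long, shank 16 mm thick, flat head 24 mm across, 6 mm thick. Origin: centre of its foot, z along it to the head. Leans like the bolt; its head ends about 30 mm above the rim, 37 mm lower than the centre of the bolt's eye.
- pin_b: The other headed pin, same as pin_a.
- scale: Grey bench spring scale, fixed: 360 (x) by 200 (y) mm, housing top at 36 mm. Origin: at its underside, 40 mm behind (+x of) its middle. Round dial (160 mm, face up) in front, centre at x = -125 mm; steel pan behind, centre at x = +48 mm. 2 kg is one turn of the needle and 20 mm of pan travel; a lighter pan rises and the needle turns counter-clockwise seen from above. Settles within 0.5 s.
- pan_top (a point): Centre of the pan's upper face (172 by 196 mm, about 52 mm above the bench at the start); rides up and down with the load.
- tare_knob (a point): Grip point of the black tare knob on the dial's axis, 71 mm above the bench; its x axis runs along the knob's bar to the zero mark. Bar 40 long, 12 thick, from 50 to 80 mm above the bench, on a skirt 42 mm across. Clear dial cover 46 mm above the bench. Turns nearly a full turn either way, slight friction (0.04 N m), stays as left, carries the dial plate with it, not the needle.
- zero_mark (a point): Inner point of the zero mark, a black wedge on the rim of the white dial plate in line with the knob's bar, 62 mm from the dial's axis (the other graduations are thin lines, 10 mm apart). It turns with the tare knob.
- needle_tip (a point): Tip of the dark scale needle, 62 mm from the dial's axis, just above the dial plate. It moves with the load on the pan only.
- tray: Issue tray of dark sheet steel, fixed: 320 (x) by 260 mm (y), floor 4 mm thick, lip 4 mm thick and 12 mm high all round. Origin: centre of underside. The shackle lies in its +y part; the middle and the -y part are free.
- shackle: Zinc-plated shackle lying flat in the tray on its +y side, about 75 by 75 mm and 16 mm high, a bystander. Origin: about its middle, at its underside.
- hoist_ring: Zinc-plated hoist ring standing on the bench, a bystander: disc 60 mm across with an upright bow, 77 mm high. Origin: centre of underside.
- bush_a: Zinc-plated bush standing on the bench, a bystander: 42 mm across, 45 mm high. Origin: centre of underside.
- bush_b: Another such bush, a bystander.
- link_plate: Flat zinc-plated link plate on the bench, a bystander: 110 by 45 by 10 mm. Origin: centre of underside.

How it is judged:
By the outcome, as a careful person would: the job done as asked, in the order asked, and still so for the second after the job is handed in, with the robot touching nothing.
It also fails if it takes over 61 s, if anything falls off the work surface, if the arm or the gripper's body presses on something with over 40 N, if the wrist force passes 120 N, or if a joint passes its speed limit or range.

## Working session

There is one attempt and no reset: what is moved stays moved. The work goes in short steps, Python scripts to look and compute and a tool call to move; the robot and the scene stay as the last step left them, time stands still between calls to the robot, and variables do not carry over. Pictures are saved under pics/ and viewed, about 8 in all and at most 12, crops included, and the job is handed in when it is done.

Besides the shell and the picture viewer there is one more tool, called after "Request:" in YAML: its name, and indented under it one key for each argument. carry_out: Moves the arm, as the interface text tells. Its arguments: {"type":"object","properties":{"targets":{"type":"array","items":{"type":"array","items":{"type":"number"}}},"force":{"type":"number"}},"required":["targets"]}

```bash
ls; mkdir -p pics
python3 - <<'E'
from workcell import bot
import cv2,numpy as np
np.set_printoptions(precision=4,suppress=True)
s=bot.observe();print(s)
for n in("top","side"):
    f=bot.grab_frame(n);cv2.imwrite(f"pics/{n}0.png",cv2.resize(f["color"][:,:,::-1],(800,600),interpolation=cv2.INTER_CUBIC))
    np.savez(f"{n}0.npz",**f);print(n,f["K"],f["cam_to_world"])
E
```

```text
pics
{'clock': 0.0, 'qpos': array([ 1.0548,  0.522 , -0.0363,  1.6   ,  0.0212,  1.0211, -0.1128]), 'qd': array([-0.0007,  0.0005,  0.0017,  0.0002,  0.0009,  0.0008,  0.0001]), 'joint_efforts': array([ -0.0032, -92.7116,   1.9784, -36.9938,   0.0178,   0.0082,
         0.    ]), 'position': array([ 0.2693, -0.5636,  0.2307]), 'tool_rot': array([-3.1404,  0.0001,  0.4458]), 'force': array([-0.3287,  0.7651,  0.1939]), 'moment': array([-0.0107, -0.0227, -0.0384]), 'grip_width': 0.08500121138241862}
top [[443.3865   0.     252.9155]
 [  0.     443.3865 190.0913]
 [  0.       0.       1.    ]] [[ 0.0064 -0.9842  0.1769  0.2768]
 [-1.     -0.0059  0.0032  0.0144]
 [-0.0021 -0.1769 -0.9842  1.6406]
 [ 0.      0.      0.      1.    ]]
side [[432.2437   0.     249.5083]
 [  0.     432.2437 181.7356]
 [  0.       0.       1.    ]] [[-0.8226 -0.3586  0.4412 -0.0002]
 [-0.5685  0.5343 -0.6256  0.8025]
 [-0.0114 -0.7655 -0.6434  0.9612]
 [ 0.      0.      0.      1.    ]]
```

View pics/top0.png

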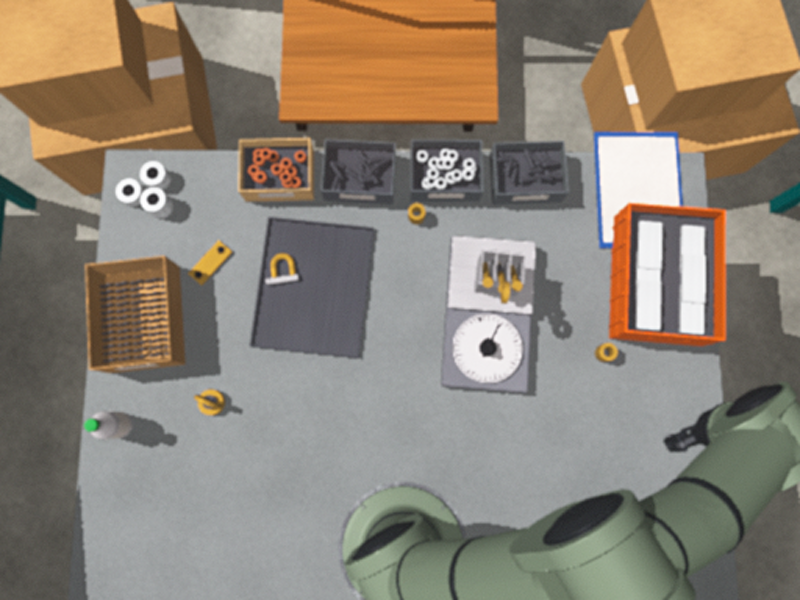

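View pics/side0.png

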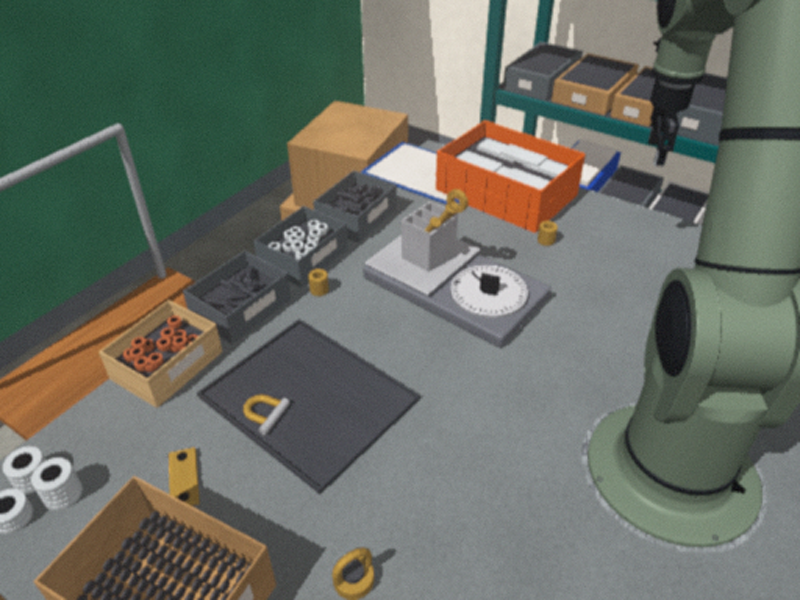

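The top view shows the scale at about (490,320) with its dial at (488,348) and the holder at (500,275). The bolt leans towards -x, and the tray is at (315,285) with the shackle at (283,268). Next I'll enlarge both views.

```bash
cat > h.py <<'E'
import numpy as np,cv2
from scipy.spatial.transform import Rotation as R
np.set_printoptions(precision=4,suppress=True)
def P(f,u,v,z=None):
    """pixel + depth (z_map if None) -> world"""
    if z is None: z=np.median(f["z_map"][int(round(v))-1:int(round(v))+2,int(round(u))-1:int(round(u))+2])
    return (f["cam_to_world"]@np.r_[np.linalg.inv(f["K"])@[u,v,1]*z,1])[:3]
def ray(f,u,v):
    T=f["cam_to_world"];return T[:3,3],T[:3,:3]@np.linalg.inv(f["K"])@[u,v,1]
def onz(f,u,v,h):
    o,d=ray(f,u,v);return o+d*(h-o[2])/d[2]
def tri(a,b):
    (o1,d1),(o2,d2)=a,b
    t=np.linalg.lstsq(np.c_[d1,-d2],o2-o1,rcond=None)[0]
    p,q=o1+d1*t[0],o2+d2*t[1];return (p+q)/2,np.linalg.norm(p-q)
def crop(f,x,y,w,h,s): return cv2.resize(f["color"][y:y+h,x:x+w,::-1],None,fx=s,fy=s,interpolation=cv2.INTER_CUBIC)
E
python3 - <<'E'
from h import *
t=dict(np.load("top0.npz"));s=dict(np.load("side0.npz"))
cv2.imwrite("pics/c1.png",np.hstack([crop(t,282,148,66,100,6),crop(s,230,115,66,100,6)]))
def cloud(f):
    v,u=np.mgrid[:384,:512];z=f["z_map"];p=np.stack([u*z,v*z,z],-1)@np.linalg.inv(f["K"]).T
    return p@f["cam_to_world"][:3,:3].T+f["cam_to_world"][:3,3]
for n,f in(("t",t),("s",s)):
    c=cloud(f);np.save(n+"c.npy",c)
c=np.load("tc.npy")
print("dial c",P(t,488*.64,348*.64),"shackle",P(t,283*.64,268*.64))
print("tray corners",[onz(t,u*.64,v*.64,.012) for u,v in((268,218),(377,228),(361,357),(251,346))])
for n in"ts":
    c=np.load(n+"c.npy").reshape(-1,3)
    m=(c[:,0]>.45)&(c[:,0]<.85)&(abs(c[:,1]+.25)<.15)&(c[:,2]>.165);d=c[m];print(n,len(d),d[np.argsort(-d[:,2])][:25])
E
```

```text
dial c [ 0.4416 -0.191   0.0789] shackle [0.6406 0.2916 0.0038]
tray corners [array([0.7634, 0.3311, 0.012 ]), array([0.7397, 0.065 , 0.012 ]), array([0.4256, 0.0991, 0.012 ]), array([0.45  , 0.3591, 0.012 ])]
t 162 [[ 0.5359 -0.2086  0.244 ]
 [ 0.536  -0.2119  0.2437]
 [ 0.5428 -0.2091  0.2423]
 [ 0.546  -0.2027  0.2422]
 [ 0.5297 -0.2088  0.2422]
 [ 0.5395 -0.2026  0.2421]
 [ 0.5461 -0.2124  0.242 ]
 [ 0.5395 -0.209   0.242 ]
 [ 0.5527 -0.203   0.2412]
 [ 0.543  -0.2029  0.2408]
 [ 0.5333 -0.2027  0.2405]
 [ 0.5366 -0.206   0.2404]
 [ 0.5366 -0.2028  0.2402]
 [ 0.5464 -0.2063  0.2401]
 [ 0.5302 -0.206   0.2396]
 [ 0.5303 -0.2029  0.239 ]
 [ 0.5598 -0.2036  0.2387]
 [ 0.55   -0.2098  0.2385]
 [ 0.5403 -0.2128  0.2383]
 [ 0.5501 -0.2131  0.2383]
 [ 0.5338 -0.2127  0.238 ]
 [ 0.5338 -0.2063  0.2379]
 [ 0.5273 -0.2095  0.2374]
 [ 0.5274 -0.2063  0.237 ]
 [ 0.5569 -0.2038  0.2368]]
s 235 [[ 0.5488 -0.2027  0.2431]
 [ 0.5442 -0.2071  0.2424]
 [ 0.5418 -0.203   0.2418]
 [ 0.553  -0.204   0.241 ]
 [ 0.5563 -0.2096  0.2405]
 [ 0.5455 -0.2035  0.2402]
 [ 0.5515 -0.2137  0.2401]
 [ 0.5487 -0.209   0.2398]
 [ 0.5495 -0.2165  0.2393]
 [ 0.5386 -0.2102  0.2391]
 [ 0.557  -0.2049  0.2391]
 [ 0.533  -0.2004  0.239 ]
 [ 0.5419 -0.2159  0.2385]
 [ 0.5552 -0.2142  0.2385]
 [ 0.5389 -0.2045  0.2384]
 [ 0.5496 -0.2046  0.2382]
 [ 0.542  -0.2099  0.2381]
 [ 0.5417 -0.2033  0.238 ]
 [ 0.545  -0.2152  0.2379]
 [ 0.5371 -0.2077  0.2373]
 [ 0.553  -0.2043  0.2372]
 [ 0.5347 -0.2097  0.2371]
 [ 0.537  -0.2015  0.237 ]
 [ 0.5452 -0.2033  0.2368]
 [ 0.5616 -0.2067  0.2366]]
```

View pics/c1.png

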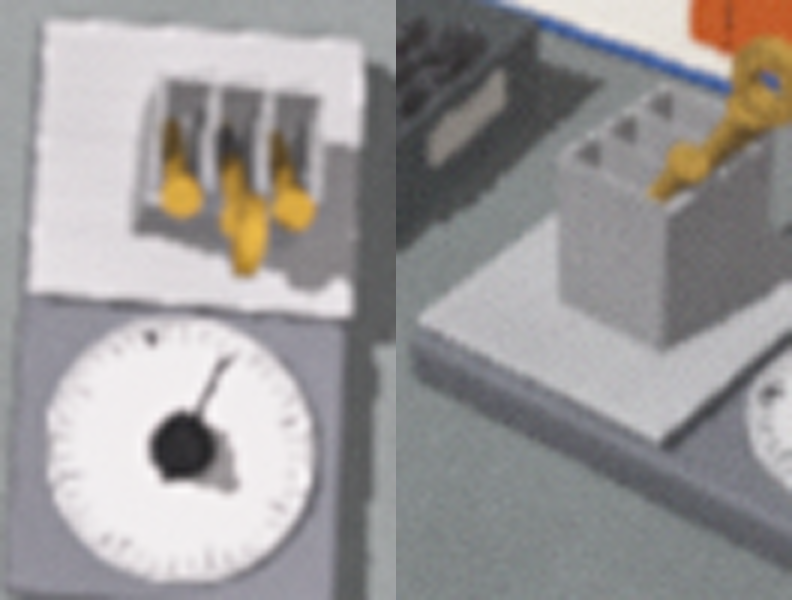

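Top crop: the bolt is in the middle lane, eye tip at crop (245,268), with a pin in each side lane. The zero mark is at crop (152,337) and the needle tip at (230,357). Next I fit the eye's plane and centre from both depth maps.

Run:
```python
from h import *
from scipy.optimize import least_squares
D={}
for n in"ts":
    f=dict(np.load({"t":"top0.npz","s":"side0.npz"}[n]));c=np.load(n+"c.npy");col=f["color"].astype(int)
    m=(col[...,0]-col[...,2]>40)&(c[...,0]>.45)&(c[...,0]<.7)&(abs(c[...,1]+.21)<.06)&(c[...,2]>.13)
    d=c[m];D[n]=d;print(n,len(d),d.mean(0))
    e=d[d[:,2]>.2];print(" eye mid",(e.max(0)+e.min(0))/2,e.min(0),e.max(0))
    for lo in np.arange(.14,.25,.012):
        b=d[(d[:,2]>=lo)&(d[:,2]<lo+.012)&(abs(d[:,1]+.21)<.02)]
        if len(b):print("  z%.3f"%lo,len(b),np.median(b,0),"x",b[:,0].min(),b[:,0].max(),"y",b[:,1].min(),b[:,1].max())
# holder rim points
c=np.load("tc.npy").reshape(-1,3);r=c[(abs(c[:,2]-.1525)<.006)&(abs(c[:,1]+.2)<.08)&(c[:,0]>.5)&(c[:,0]<.72)]
x=cv2.minAreaRect((r[:,:2]*1000).astype(np.float32));print(x)
s=dict(np.load("side0.npz"));t=dict(np.load("top0.npz"))
# hole centre in side crop (770,78), ring; top crop ring ends
print("eye tri", tri(ray(s,230+(768-396)/6,115+80/6),ray(t,282+243/6,148+243/6)))
k=307.3,204.2;n_=320.3,207.5;cc=282+185/6,148+452/6
print("zero",onz(t,*k,.04),"needle",onz(t,*n_,.04),"dial ell c",onz(t,282+181/6,148+449/6,.04))
```

```text
t 211 [ 0.5659 -0.2095  0.1855]
 eye mid [ 0.5439 -0.2076  0.2222] [ 0.5213 -0.2151  0.2004] [ 0.5664 -0.2001  0.244 ]
  z0.140 9 [ 0.5878 -0.2109  0.1453] x 0.5779187839508262 0.5971467059197053 y -0.22505836557270312 -0.19359614977060394
  z0.152 6 [ 0.5848 -0.2113  0.1563] x 0.5732882984060321 0.5874638146544778 y -0.21866524305750024 -0.19274074070876226
  z0.164 6 [ 0.5789 -0.206   0.1684] x 0.5735103790811935 0.5817342070626825 y -0.21506706749554858 -0.2040115612021924
  z0.176 3 [ 0.5714 -0.2099  0.1797] x 0.568389198584644 0.5757184741100494 y -0.22942645332240266 -0.20580152185548803
  z0.188 8 [ 0.5543 -0.1997  0.1981] x 0.5477075198231499 0.5653135933879849 y -0.2028093501475663 -0.19617980894881873
  z0.200 12 [ 0.5534 -0.2026  0.2045] x 0.5363342617416444 0.5663742736692889 y -0.20556148859148288 -0.20076265955660086
  z0.212 3 [ 0.5549 -0.204   0.213 ] x 0.5237134414600858 0.5583536454900726 y -0.20417694776941428 -0.20230469681472504
  z0.224 24 [ 0.5429 -0.2075  0.232 ] x 0.5213302233816379 0.5655406311972756 y -0.2150516670639168 -0.20010915473387544
  z0.236 29 [ 0
[... 894 characters left out ...]
28756766404 y -0.21546950865825842 -0.19629907599727847
  z0.212 36 [ 0.5359 -0.2064  0.2182] x 0.5233681902875992 0.5695857105010044 y -0.21535273595487936 -0.19774099021124092
  z0.224 40 [ 0.5373 -0.2033  0.2315] x 0.5249987789124643 0.5691604990763861 y -0.21671711216211664 -0.199066032385801
  z0.236 27 [ 0.545  -0.2067  0.2385] x 0.532484149973679 0.5615578451961323 y -0.21653271164296195 -0.20039165787814028
((608.6170043945312, -213.84193420410156), (96.06047821044922, 80.04324340820312), 83.80648040771484)
eye tri (array([ 0.5419, -0.2062,  0.2199]), np.float64(0.006939459782920292))
zero [ 0.5133 -0.179   0.04  ] needle [ 0.5015 -0.2262  0.04  ] dial ell c [ 0.4453 -0.1956  0.04  ]
```

```bash
cat >> h.py <<'E'
def ori(tau,psi):
    """tool z tau deg from straight down toward -x (inward), then yaw psi deg"""
    t=np.radians(tau);z=np.array([-np.sin(t),0,-np.cos(t)]);y=np.array([0,-1.,0])
    return R.from_euler('z',psi,degrees=True)*R.from_matrix(np.c_[np.cross(y,z),y,z])
def cur():
    from workcell import bot
    s=bot.observe();return s,np.array(s["position"]),R.from_euler('xyz',s["tool_rot"])
def plan(p,r,wp,grip=0,step=30,ang=5.5,dp=0):
    """print rounded rows from (p,r) through waypoints [(pos,rot),..]"""
    for tp,tr in wp:
        n=int(max(np.ceil(np.linalg.norm(tp-p)*1000/step),np.ceil((r.inv()*tr).magnitude()*57.3/ang),1))
        out=[]
        for k in range(n,0,-1):
            np_=p+(tp-p)/k; nr=r*R.from_rotvec((r.inv()*tr).as_rotvec()/k)
            dx=np.round(r.inv().apply(np_-p)*1000,dp); dr=np.round(np.degrees((r.inv()*nr).as_rotvec())/6,2)
            p=p+r.apply(dx/1000); r=r*R.from_rotvec(np.radians(dr*6))
            out.append([*(float(v)+0 for v in dx),*(float(v)+0 for v in dr),grip])
        for i in range(0,n,5): print(str(out[i:i+5]).replace(' ','').replace('.0,',','))
        print('->',p,r.as_euler('xyz'))
    return p,r
E
python3 - <<'E'
from h import *
s,p,r=cur()
plan(p,r,[(np.array([.30,-.50,.37]),r),(np.array([.555,-.21,.36]),ori(0,-5))])
E
```

```text
[[9,-7,-23,0,0,0,0],[9,-7,-23,0,0,0,0],[9,-8,-23,0,0,0,0],[9,-7,-23,0,0,0,0],[10,-8,-24,0,0,0,0]]
[[9,-7,-23,0,0,0,0]]
-> [ 0.3001 -0.5004  0.3698] [-3.1406  0.0001  0.4458]
[[27,-12,1,0,0,0.39,0],[27,-13,1,0,0,0.39,0],[26,-14,1,0,0,0.39,0],[26,-15,1,0,0,0.39,0],[25,-16,1,0,0,0.39,0]]
[[24,-17,1,0,0,0.39,0],[24,-18,1,0,0,0.39,0],[23,-19,0,0,0,0.39,0],[22,-20,1,0,0,0.39,0],[21,-21,0,0,0,0.4,0]]
[[21,-21,1,0,0,0.39,0],[20,-22,0,0,0,0.4,0],[18,-23,1,-0.01,0.01,0.39,0]]
-> [ 0.5547 -0.2102  0.3599] [ 3.1413 -0.0005 -0.0873]
```

Request:
carry_out:
  targets:
    - [9,-7,-23,0,0,0,0]
    - [9,-7,-23,0,0,0,0]
    - [9,-8,-23,0,0,0,0]
    - [9,-7,-23,0,0,0,0]
    - [10,-8,-24,0,0,0,0]

```text
clock: 0.52
position: [0.2949, -0.5101, 0.348]
tool_rot: [-3.141, 0.0, 0.446]
force: [0.2, -0.4, 0.4]
grip_width: 0.0854
```

Request:
carry_out:
  targets:
    - [9,-7,-23,0,0,0,0]
    - [27,-12,1,0,0,0.39,0]
    - [27,-13,1,0,0,0.39,0]
    - [26,-14,1,0,0,0.39,0]
    - [26,-15,1,0,0,0.39,0]

```text
clock: 0.93
position: [0.3787, -0.4094, 0.3662]
tool_rot: [-3.141, 0.0, 0.28]
force: [0.5, -0.7, 0.4]
grip_width: 0.0853
```

Request:
carry_out:
  targets:
    - [25,-16,1,0,0,0.39,0]
    - [24,-17,1,0,0,0.39,0]
    - [24,-18,1,0,0,0.39,0]
    - [23,-19,0,0,0,0.39,0]
    - [22,-20,1,0,0,0.39,0]

```text
clock: 1.35
position: [0.4768, -0.2975, 0.3622]
tool_rot: [-3.141, 0.0, 0.076]
force: [-0.1, -0.7, -0.5]
grip_width: 0.0853
```

Request:
carry_out:
  targets:
    - [21,-21,0,0,0,0.4,0]
    - [21,-21,1,0,0,0.39,0]
    - [20,-22,0,0,0,0.4,0]
    - [18,-23,1,0,0,0.39,0]
    - [0,0,0,0,0,0,0]

```text
clock: 1.77
position: [0.5577, -0.2048, 0.3594]
tool_rot: [-3.139, 0.0, -0.083]
force: [-0.5, 0.7, 0.6]
grip_width: 0.0852
```

```bash
cat >> h.py <<'E'
def wrist(name,x0=0,y0=0,w=512,h=384,s=1.5):
    from workcell import bot
    st,p,r=cur();f=bot.grab_frame("wrist");T=np.eye(4);T[:3,:3]=r.as_matrix();T[:3,3]=p
    f["cam_to_world"]=T@f["T_tool_cam"];np.savez(name+".npz",**f);cv2.imwrite(f"pics/{name}.png",crop(f,x0,y0,w,h,s));return f
E
python3 - <<'E'
from h import *
f=wrist("w1");s,p,r=cur();print(s["clock"],p,s["tool_rot"],s["qpos"],f["T_tool_cam"],f["K"])
E
```

```text
1.8167 [ 0.5561 -0.2075  0.3595] [-3.1403  0.0009 -0.0832] [ 0.3464  0.3694 -0.1246  1.5066  0.0458  1.2696 -1.4375] [[ 0.0009 -0.9571 -0.2896  0.0739]
 [ 1.      0.0009  0.0001  0.0003]
 [ 0.0002 -0.2896  0.9571 -0.143 ]
 [ 0.      0.      0.      1.    ]] [[300.1937   0.     251.0936]
 [  0.     300.1937 189.8871]
 [  0.       0.       1.    ]]
```

View pics/w1.png

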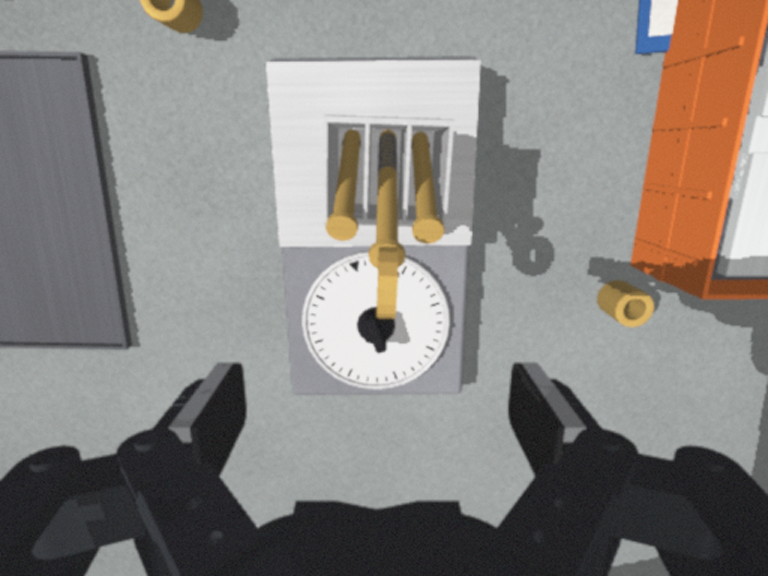

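The wrist picture shows the bolt in the middle lane and aligned with the image columns: collar at (387,255), eye end at (386,318). The jaws are centred at about column 377.

Run:
```python
from h import *
f=dict(np.load("w1.npz"))
for u,v in((387,290),(387,300),(386,310),(387,252),(387,215),(388,180),(342,228),(427,230)):print(u,v,P(f,u/1.5,v/1.5))
z=f["z_map"];v,u=np.mgrid[:384,:512];c=(np.stack([u*z,v*z,z],-1)@np.linalg.inv(f["K"]).T)@f["cam_to_world"][:3,:3].T+f["cam_to_world"][:3,3]
d=c[160:220,235:285].reshape(-1,3);d=d[(d[:,2]>.2)&(d[:,2]<.26)]
print(len(d),d.min(0),d.max(0));a=(d[:,1].min()+d[:,1].max())/2;print("mid y",a,np.median(d,0))
q=d[d[:,2]>.222];l=np.polyfit(q[:,0],q[:,1],1);print("yaw",np.degrees(np.arctan(l[0])))
# circle fit x,z r=.023 on upper edge
from scipy.optimize import least_squares
o=least_squares(lambda k:np.hypot(q[:,0]-k[0],q[:,2]-k[1])-.023,[.545,.221],loss='soft_l1',f_scale=.001);print(o.x,np.abs(o.fun).mean())
z0,n0=onz(f,355/1.5,266/1.5,.04),onz(f,375/1.5,325/1.5,.04);print("zero mark",z0,"dial c",onz(f,376/1.5,320/1.5,.043))
e=o.x;E=np.array([e[0],a,e[1]])
s,p,r=cur()
rr=ori(15,-5);tc=E+rr.apply([0,0,.008])
print("TCP goal",tc)
plan(p,r,[(tc-rr.apply([0,0,.06]),rr)],step=25)
```

```text
387 290 [ 0.549  -0.2105  0.2421]
387 300 [ 0.5424 -0.21    0.2413]
386 310 [ 0.5345 -0.2088  0.2375]
387 252 [ 0.5692 -0.2123  0.2276]
387 215 [ 0.5842 -0.2145  0.1713]
388 180 [ 0.6065 -0.2177  0.1324]
342 228 [ 0.5778 -0.1809  0.1743]
427 230 [ 0.5713 -0.2429  0.1746]
760 [ 0.5269 -0.2236  0.2   ] [ 0.5719 -0.1999  0.2439]
mid y -0.2117720848648238 [ 0.558  -0.2112  0.2372]
yaw -6.689886591683065
[0.5477 0.2188] 0.0005449518040073928
zero mark [ 0.5145 -0.1777  0.04  ] dial c [ 0.4528 -0.1949  0.043 ]
TCP goal [ 0.5457 -0.2116  0.2111]
[[1,1,23,0,-0.62,0.01,0],[3,1,22,0,-0.62,0.01,0],[4,2,22,0,-0.63,0.01,0],[6,1,22,-0.01,-0.62,0.01,0]]
-> [ 0.5609 -0.2128  0.2693] [ 3.1413  0.2617 -0.0872]
```

Request:
carry_out:
  targets:
    - [1,1,23,0,-0.62,0,0]
    - [3,1,22,0,-0.62,0,0]
    - [4,1,22,0,-0.63,0,0]
    - [6,1,22,0,-0.62,0,0]
    - [0,0,0,0,0,0,0]

```text
clock: 2.23
position: [0.5584, -0.2149, 0.2643]
tool_rot: [-3.14, 0.272, -0.086]
force: [-0.3, 1.4, -1.3]
grip_width: 0.0853
```

Request:
carry_out:
  targets:
    - [0,0,12,0,0,0,0]
    - [0,0,12,0,0,0,0]
    - [0,0,0,0,0,0,0]
    - [0,0,0,0,0,0,0]

```text
clock: 2.57
position: [0.5531, -0.2149, 0.2476]
tool_rot: [3.141, 0.26, -0.088]
force: [0.0, 0.5, 0.9]
grip_width: 0.0852
```

Run:
```python
from h import *
f=wrist("w2",100,100,312,284,2);s,p,r=cur();print(p,r.as_euler('xyz'))
z=f["z_map"];v,u=np.mgrid[:384,:512];c=(np.stack([u*z,v*z,z],-1)@np.linalg.inv(f["K"]).T)@f["cam_to_world"][:3,:3].T+f["cam_to_world"][:3,3]
q=c.reshape(-1,3);q=q[(abs(q[:,0]-.548)<.035)&(abs(q[:,1]+.2105)<.018)&(q[:,2]>.2)&(q[:,2]<.26)]
print(len(q),q.min(0),q.max(0),np.median(q,0))
g=q[q[:,2]>.225];print(g[:,1].min(),g[:,1].max(),np.polyfit(g[:,0],g[:,1],1))
from scipy.optimize import least_squares
o=least_squares(lambda k:np.hypot(g[:,0]-k[0],g[:,2]-k[1])-.023,[.545,.221],loss='soft_l1',f_scale=.001);print(o.x)
E=np.array([o.x[0],np.median(g[:,1]),o.x[1]]);rr=ori(15,-5);plan(p,r,[(E+rr.apply([0,0,.008]),rr)],step=12)
```

```text
[ 0.5535 -0.2149  0.2481] [ 3.1413  0.2592 -0.0879]
2053 [ 0.5317 -0.2243  0.2   ] [ 0.5731 -0.1999  0.2432] [ 0.5642 -0.2119  0.2341]
-0.21897746538509819 -0.20268370464977226 [-0.1024 -0.1545]
[0.5475 0.2189]
[[0,-1,9,0,-0.01,0,0],[0,-1,10,0,0,0,0],[1,0,9,0,-0.01,0,0],[0,-1,10,0,0,-0.01,0]]
-> [ 0.545  -0.2111  0.2111] [ 3.1416  0.2613 -0.0868]
```

View pics/w2.png

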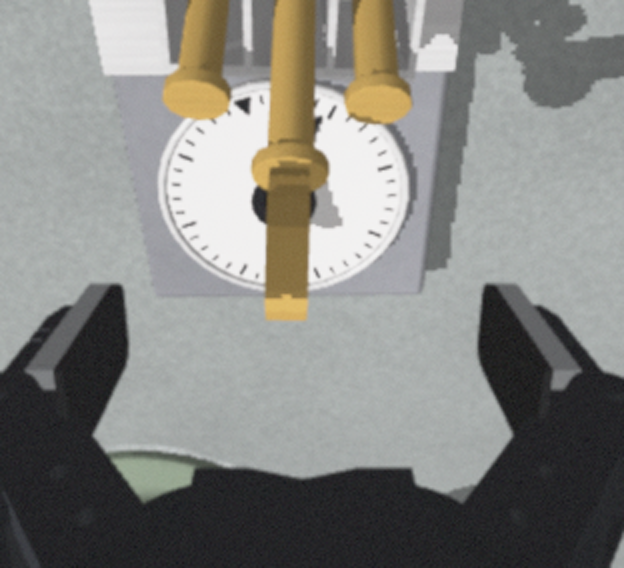

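The eye sits at about column 287 and the jaw middle at about 303, so I need roughly -3.5 mm in tool y, which agrees with the fit.

Request:
carry_out:
  targets:
    - [0,-2,0,0,0,0,0]
    - [0,-1,12,0,0,0,0]
    - [0,-1,12,0,0,0,0]
    - [1,0,14,0,0,0,0]
    - [0,0,0,0,0,0,60]
  force: 60

```text
clock: 3.03
position: [0.5442, -0.2092, 0.2087]
tool_rot: [-3.141, 0.263, -0.087]
force: [-1.0, 1.3, -0.4]
grip_width: 0.0752
```

Request:
carry_out:
  targets:
    - [0,0,0,0,0,0,140]
    - [0,0,0,0,0,0,180]
    - [0,0,0,0,0,0,200]
    - [0,0,0,0,0,0,220]
    - [0,0,0,0,0,0,255]
  force: 60

```text
clock: 3.45
position: [0.5453, -0.2096, 0.2104]
tool_rot: [3.141, 0.26, -0.087]
force: [-0.2, -1.1, 0.7]
grip_width: 0.0122
```

Request:
carry_out:
  targets:
    - [0,0,0,0,0,0,255]
    - [0,0,0,0,0,0,255]
    - [0,0,0,0,0,0,255]
    - [0,0,0,0,0,0,255]
  force: 110

```text
clock: 3.78
position: [0.5451, -0.2098, 0.21]
tool_rot: [3.141, 0.261, -0.088]
force: [0.5, -1.5, 0.1]
grip_width: 0.0107
```

Run:
```python
from h import *
s,p,r=cur();print(p,r.as_euler('xyz'),s["grip_width"],s["force"])
up=np.array([-.03,.0026,.115]);q,_=plan(p,r,[(p+up,r),(p+up+[-.01,0,.06],r)],grip=255,step=20)
```

```text
[ 0.5451 -0.2098  0.21  ] [ 3.1413  0.2605 -0.0875] 0.01069711603027269 [ 0.4576 -1.5128  0.0717]
[[-10,0,-17,0,0,0,255],[-10,0,-17,0,0,0,255],[-10,0,-17,0,0,0,255],[-10,0,-17,0,0,0,255],[-9,0,-18,0,0,0,255]]
[[-10,0,-17,0,0,0,255]]
-> [ 0.5147 -0.2071  0.3247] [ 3.1413  0.2605 -0.0875]
[[-6,0,-14,0,0,0,255],[-6,0,-14,0,0,0,255],[-6,0,-14,0,0,0,255],[-7,1,-14,0,0,0,255]]
-> [ 0.505  -0.2072  0.3853] [ 3.1413  0.2605 -0.0875]
```

Request:
carry_out:
  targets:
    - [-2,0,-4,0,0,0,255]
    - [-5,0,-8,0,0,0,255]
    - [-5,0,-9,0,0,0,255]
    - [-5,0,-9,0,0,0,255]
    - [-5,0,-9,0,0,0,255]

```text
clock: 4.2
position: [0.5335, -0.2084, 0.2547]
tool_rot: [-3.141, 0.261, -0.087]
force: [-0.3, -0.4, -4.2]
grip_width: 0.0105
```

Request:
carry_out:
  targets:
    - [-7,0,-12,0,0,0,255]
    - [-7,0,-12,0,0,0,255]
    - [-7,0,-12,0,0,0,255]
    - [-7,0,-12,0,0,0,255]
    - [-7,0,-12,0,0,0,255]

```text
clock: 4.62
position: [0.5152, -0.2069, 0.3219]
tool_rot: [3.142, 0.26, -0.087]
force: [0.4, 0.3, -3.4]
grip_width: 0.0104
```

Request:
carry_out:
  targets:
    - [-7,0,-14,0,0,0,255]
    - [-6,0,-14,0,0,0,255]
    - [-6,0,-14,0,0,0,255]
    - [-6,0,-14,0,0,0,255]
    - [0,0,0,0,0,0,255]

```text
clock: 5.03
position: [0.5061, -0.2063, 0.3841]
tool_rot: [3.141, 0.257, -0.088]
force: [1.0, -0.4, -2.6]
grip_width: 0.0104
```

Run:
```python
from h import *
from workcell import bot
s,p,r=cur();print(p,r.as_euler('xyz'),s["grip_width"],s["force"])
f=bot.grab_frame("side");np.savez("side1.npz",**f);a=crop(f,215,60,110,150,4)
f=wrist("w3",100,50,290,300,2);b=cv2.imread("pics/w3.png")
cv2.imwrite("pics/v5.png",np.hstack([cv2.resize(a,(350,477)),cv2.resize(b,(450,477))]))
```

```text
[ 0.5061 -0.2063  0.3841] [ 3.1408  0.2569 -0.0878] 0.010378612670904433 [ 0.9652 -0.4164 -2.5884]
```

View pics/v5.png

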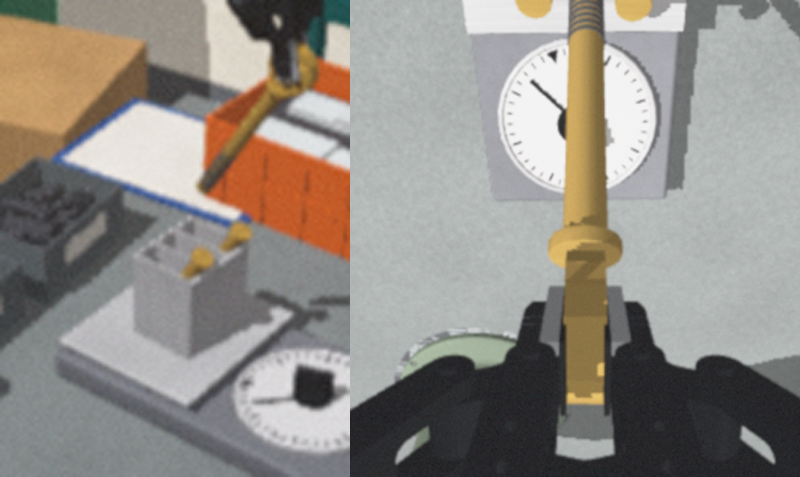

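Left: the bolt hangs clear, and the holder is standing with both pins. Right: the eye is held by its outer half and the needle has turned CCW to (532,82). Next I fit the bolt's axis and plan the laying.

Run:
```python
from h import *
s,p,r=cur()
def cl(f):
    v,u=np.mgrid[:384,:512];z=f["z_map"];q=np.stack([u*z,v*z,z],-1)@np.linalg.inv(f["K"]).T
    q=q@f["cam_to_world"][:3,:3].T+f["cam_to_world"][:3,3];c=f["color"].astype(int)
    return q[(c[...,0]-c[...,2]>50)&(z>0)]
for n in("side1","w3"):
    f=dict(np.load(n+".npz"));q=cl(f);l=r.inv().apply(q-p)  # tool coords
    m=(abs(l[:,1])<.03)&(l[:,2]>.035)&(l[:,2]<.19)&(np.hypot(q[:,0]-p[0],q[:,1]-p[1])<.2)&(q[:,2]>.22);l=l[m]
    for _ in range(4):
        w=l.mean(0);d=np.linalg.svd(l-w,full_matrices=False)[2][0];d*=np.sign(d[2]);e=np.linalg.norm(np.cross(l-w,d),axis=1);l=l[e<max(.012,1.5*np.median(e))]
    print(n,len(l),w,d,"ang from tool z deg",np.degrees(np.arctan2(d[0],d[2])),"y",np.degrees(np.arctan2(d[1],d[2])),"zrange",l[:,2].min(),l[:,2].max())
t=dict(np.load("w1.npz"))
# tray: -y edge in w1 (80,55)->(128,346) lip top
a,b=onz(t,83/1.5,56/1.5,.012),onz(t,129/1.5,346/1.5,.012);print("tray -y edge",a,b,np.degrees(np.arctan2(a[1]-b[1],a[0]-b[0])))
```

```text
side1 91 [ 0.0764 -0.0052  0.0668] [0.7072 0.0306 0.7064] ang from tool z deg 45.03185533352476 y 2.480057081203846 zrange 0.03500168880194147 0.12507240004229545
w3 1574 [0.0762 0.0003 0.057 ] [ 0.7157 -0.0035  0.6984] ang from tool z deg 45.698306055201016 y -0.2906907904223037 zrange 0.035004734035775587 0.11874720896948619
tray -y edge [0.7424 0.0715 0.012 ] [0.4317 0.1016 0.012 ] -5.5271764835342045
```

Run:
```python
from h import *
s,p,r=cur();rr=ori(-40,-6);E=np.array([.512,.179,.027]);T=E+rr.apply([0,0,.009]);print("TCP final",T)
plan(p,r,[(np.array([.49,-.03,.38]),ori(0,-6)),(T+[0,0,.16],rr),(T+[0,0,.025],rr)],grip=255,step=22,ang=4)
```

```text
TCP final [0.5178 0.1784 0.0201]
[[-3,-19,1,0,0.28,0.02,255],[-3,-19,1,0,0.28,0.02,255],[-4,-19,1,0,0.27,0.02,255],[-4,-19,1,0,0.28,0.02,255],[-4,-20,0,0,0.27,0.02,255]]
[[-3,-19,0,0.01,0.28,0.02,255],[-4,-20,1,0,0.27,0.02,255],[-4,-19,0,0.01,0.28,0.01,255],[-3,-20,0,0,0.27,0.02,255]]
-> [ 0.4901 -0.0298  0.3805] [ 3.1412  0.0002 -0.1051]
[[0,-15,14,0,0.48,0,255],[0,-15,14,0,0.48,0,255],[-1,-15,14,0,0.48,0,255],[-2,-15,14,0,0.48,0,255],[-2,-15,14,0,0.47,0,255]]
[[-3,-15,14,0,0.48,0,255],[-4,-15,14,0,0.47,0,255],[-5,-15,14,0,0.48,0,255],[-5,-15,13,0,0.47,0,255],[-6,-15,13,0,0.48,0,255]]
[[-7,-15,13,0,0.47,0,255],[-7,-15,13,0,0.48,0,255],[-8,-15,12,0,0.47,0,255],[-8,-15,12,0.01,0.48,0,255]]
-> [0.5177 0.1784 0.1798] [-3.1411 -0.6982 -0.1047]
[[-12,0,15,0,0,0,255],[-12,0,15,0,0,0,255],[-13,0,15,0,0,0,255],[-12,0,15,0,0,0,255],[-13,0,14,0,0,0,255]]
[[-12,0,15,0,0,0,255],[-13,0,14,0,0,0,255]]
-> [0.5173 0.1785 0.045 ] [-3.1411 -0.6982 -0.1047]
```

Request:
carry_out:
  targets:
    - [-3,-19,1,0,0.28,0.02,255]
    - [-3,-19,1,0,0.28,0.02,255]
    - [-4,-19,1,0,0.27,0.02,255]
    - [-4,-19,1,0,0.28,0.02,255]
    - [-4,-20,0,0,0.27,0.02,255]

```text
clock: 5.55
position: [0.4956, -0.108, 0.3792]
tool_rot: [3.14, 0.117, -0.098]
force: [0.8, 0.7, -3.8]
grip_width: 0.0102
```

Request:
carry_out:
  targets:
    - [-3,-19,0,0.01,0.28,0.02,255]
    - [-4,-20,1,0,0.27,0.02,255]
    - [-4,-19,0,0.01,0.28,0.01,255]
    - [-3,-20,0,0,0.27,0.02,255]

```text
clock: 5.88
position: [0.4893, -0.029, 0.3793]
tool_rot: [3.141, 0.001, -0.105]
force: [1.1, 0.0, -4.1]
grip_width: 0.0105
```

Request:
carry_out:
  targets:
    - [0,-15,14,0,0.48,0,255]
    - [0,-15,14,0,0.48,0,255]
    - [-1,-15,14,0,0.48,0,255]
    - [-2,-15,14,0,0.48,0,255]
    - [-2,-15,14,0,0.47,0,255]

```text
clock: 6.3
position: [0.4992, 0.0453, 0.3086]
tool_rot: [-3.141, -0.25, -0.105]
force: [0.1, -0.6, -4.4]
grip_width: 0.0104
```

Request:
carry_out:
  targets:
    - [-3,-15,14,0,0.48,0,255]
    - [-4,-15,14,0,0.47,0,255]
    - [-5,-15,14,0,0.48,0,255]
    - [-5,-15,13,0,0.47,0,255]
    - [-6,-15,13,0,0.48,0,255]

```text
clock: 6.72
position: [0.5052, 0.0951, 0.2547]
tool_rot: [3.138, -0.412, -0.103]
force: [0.1, -0.4, -4.1]
grip_width: 0.0105
```

Request:
carry_out:
  targets:
    - [-7,-15,13,0,0.47,0,255]
    - [-7,-15,13,0,0.48,0,255]
    - [-8,-15,12,0,0.47,0,255]
    - [-8,-15,12,0.01,0.48,0,255]
    - [0,0,0,0,0,0,255]

```text
clock: 7.13
position: [0.5042, 0.1121, 0.2294]
tool_rot: [3.137, -0.441, -0.1]
force: [-1.2, 1.1, -4.8]
grip_width: 0.0102
```

Request:
carry_out:
  targets:
    - [-12,0,15,0,0,0,255]
    - [-12,0,15,0,0,0,255]
    - [-13,0,15,0,0,0,255]
    - [-12,0,15,0,0,0,255]
    - [0,0,0,0,0,0,255]

```text
clock: 7.55
position: [0.4882, 0.1139, 0.1629]
tool_rot: [3.131, -0.426, -0.101]
force: [0.1, 0.3, -3.0]
grip_width: 0.0101
```

Run:
```python
from h import *
from workcell import bot
s,p,r=cur();print(s["clock"],p,r.as_euler('xyz'),s["grip_width"],s["force"],s["qpos"])
f=bot.grab_frame("side");np.savez("side2.npz",**f);a=crop(f,110,180,190,140,4)
cv2.imwrite("pics/v6.png",a)
def cl(f):
    v,u=np.mgrid[:384,:512];z=f["z_map"];q=np.stack([u*z,v*z,z],-1)@np.linalg.inv(f["K"]).T
    q=q@f["cam_to_world"][:3,:3].T+f["cam_to_world"][:3,3];c=f["color"].astype(int)
    return q[(c[...,0]-c[...,2]>50)&(z>0)]
w=wrist("w4")
for f in(f,w):
    q=cl(f);q=q[(abs(q[:,1]-.165)<.05)&(q[:,0]>.45)&(q[:,0]<.75)&(q[:,2]>.03)]
    for lo in np.arange(.5,.74,.02):
        b=q[(q[:,0]>=lo)&(q[:,0]<lo+.02)]
        if len(b)>3:print("%.2f"%lo,len(b),np.median(b,0),"ztop",np.percentile(b[:,2],95))
    print()
t=cl(dict(np.load("w1.npz")));
```

```text
7.55 [0.4882 0.1139 0.1629] [ 3.1311 -0.4255 -0.1013] 0.010108442181829961 [ 0.0671  0.3159 -2.9613] [-0.9351  0.3538  0.5218  2.3249  0.3888  0.1624 -2.5193]
0.50 22 [0.5089 0.1196 0.1624] ztop 0.1702455997176702
0.52 14 [0.5276 0.1167 0.1551] ztop 0.1609090536129412

0.50 418 [0.5101 0.1179 0.1716] ztop 0.1892109401841201
0.52 92 [0.5267 0.1159 0.1598] ztop 0.1645046032937575
```

View pics/v6.png

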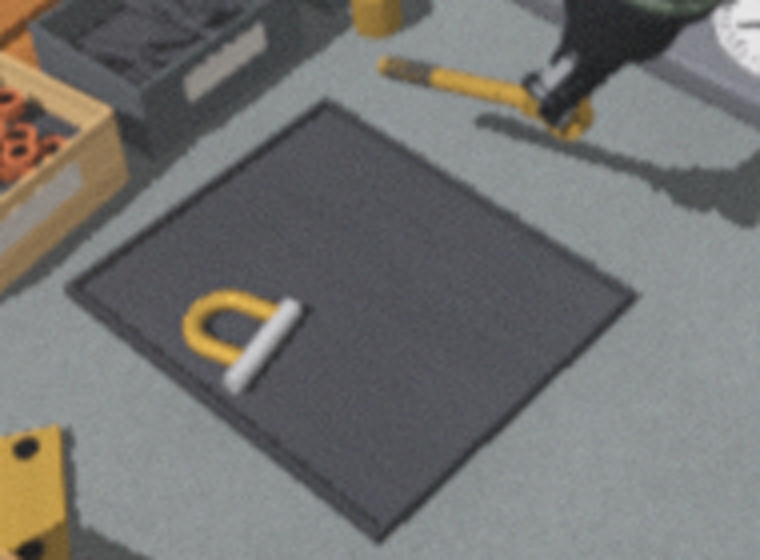

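Joint limits stopped the tilt: q6 is at 0.16 and q7 at -2.52. The picture shows the bolt held safely above the tray edge at (390,70)–(580,120). I'll fit a quick kinematic model from the recorded poses and choose a layout that can be reached.

```bash
cat > kin.py <<'E'
from h import *
from scipy.optimize import least_squares
LO=np.array([-2.91,-.3,-1.5,.17,-1.26,.16,-2.52]);HI=np.array([2.91,2.13,1.42,2.43,4.41,1.93,2.52])
def fk(q,k,s):
    a,b,d,L,c=k[:5];A=np.array([0,0,1.]);rz=lambda t:R.from_euler('z',t);ry=lambda t:R.from_euler('y',t)
    p=d*A;r=rz(s[0]*q[0]+k[5])*ry(q[1]);p=p+r.apply(a*A);r=r*rz(s[1]*q[2])*ry(q[3]);p=p+r.apply(b*A)
    r=r*rz(s[2]*q[4])*ry(q[5]);p=p+r.apply(L*A);return p,r*rz(s[3]*q[6]+c)
E
python3 - <<'E'
from kin import *
import itertools
s,p,r=cur()
D=[([1.0548,.522,-.0363,1.6,.0212,1.0211,-.1128],[.2693,-.5636,.2307],[-3.1404,.0001,.4458]),
([.3464,.3694,-.1246,1.5066,.0458,1.2696,-1.4375],[.5561,-.2075,.3595],[-3.1403,.0009,-.0832]),
(s["qpos"],p,s["tool_rot"])]
best=[]
for sg in itertools.product((1,-1),repeat=4):
  for c0 in(0,1.57,3.14,-1.57):
    def F(k):
        o=[]
        for q,pp,e in D:
            P_,R_=fk(q,k,sg);o+=[*(P_-pp),*(.2*(R_.inv()*R.from_euler('xyz',e)).as_rotvec())]
        return np.array(o)
    o=least_squares(F,[.537,.419,.36,.375,c0,0]);best.append((o.cost,sg,o.x,F(o.x)))
best.sort(key=lambda t:t[0])
for b in best[:2]:print(b)
np.savez("k.npz",k=best[0][2],s=best[0][1])
E
```

```text
(np.float64(3.676819375914198e-05), (-1, -1, -1, -1), array([ 0.5421,  0.4171,  0.3541,  0.3751,  1.4777, -0.096 ]), array([-0.0007, -0.0008, -0.    ,  0.    , -0.    , -0.0006, -0.0006,
        0.002 ,  0.0009, -0.    , -0.    , -0.0006,  0.0003,  0.0007,
       -0.0009,  0.008 ,  0.0005,  0.0012]))
(np.float64(3.676819375914578e-05), (-1, -1, -1, -1), array([ 0.5421,  0.4171,  0.3541,  0.3751,  1.4777, -0.096 ]), array([-0.0007, -0.0008, -0.    ,  0.    , -0.    , -0.0006, -0.0006,
        0.002 ,  0.0009, -0.    , -0.    , -0.0006,  0.0003,  0.0007,
       -0.0009,  0.008 ,  0.0005,  0.0012]))
```

```bash
cat >> kin.py <<'E'
_z=np.load("k.npz");K_,S_=_z["k"],_z["s"]
def ik(p,r,q0,m=.1):
    def F(q):
        P_,R_=fk(q,K_,S_);return np.r_[(P_-p)*10,(R_.inv()*r).as_rotvec()*3,(q-q0)*.003]
    o=least_squares(F,np.clip(q0,LO+m+.001,HI-m-.001),bounds=(LO+m,HI-m));e=F(o.x)
    return o.x,np.linalg.norm(e[:3])/10,np.linalg.norm(e[3:6])/3
E
python3 - <<'E'
from kin import *
s,p,r=cur();q0=s["qpos"];qs=np.array([.3,.5,-.1,1.6,.05,1.1,-1.4])
C=np.array([.598,.216]);ty=-6;Rt=R.from_euler('z',ty,degrees=True).as_matrix()[:2,:2]
res=[]
for psi in range(-180,180,20):
  for tx in(-70,-35,0,35,70):
    for tyy in(-85,-65,-45,-20,0):
      u=np.array([np.cos(np.radians(psi)),np.sin(np.radians(psi))]) # eye->foot dir (tray frame)
      mid=np.array([tx,tyy])/1000;ends=[mid+.105*u,mid-.105*u]
      if any(abs(e[0])>.135 or e[1]<-.105 or e[1]>.105 for e in ends):continue
      sh=np.array([.04,.075]) # shackle centre in tray
      if min(np.linalg.norm(mid+t*u-sh) for t in np.linspace(-.105,.105,9))<.085 or np.linalg.norm(mid-.082*u-sh)<.12:continue
      E=np.r_[C+Rt@(mid-.082*u),.027]
      rr=ori(-40,psi+ty);T=E+rr.apply([0,0,.009])
      for q in(q0,qs,qs+[0,0,0,0,0,0,1.5],qs+[0,0,0,0,0,0,3]):
        x,ep,er=ik(T,rr,q,.1)
        x2,ep2,er2=ik(T+[0,0,.1],rr,x,.1)
        if ep<.002 and er<.02 and ep2<.003 and er2<.03:res.append((min((x-LO).min(),(HI-x).min()),psi,tx,tyy,np.round(E,3),np.round(x,2)));break
print(len(res))
for a in sorted(res,key=lambda a:-a[0])[:25]:print(*a)
E
```

```text
27
0.6443738386487481 -60 -70 0 [0.495 0.298 0.027] [-0.83  0.97 -0.27  1.67  0.91  1.17  1.88]
0.6410967640422276 140 -35 0 [0.62  0.161 0.027] [ 0.27  1.24 -0.77  1.24  0.18  1.29  0.46]
0.6316827609896578 140 -35 -20 [0.618 0.141 0.027] [ 0.3   1.23 -0.76  1.24  0.19  1.3   0.48]
0.585416537873767 -80 -70 0 [0.523 0.305 0.027] [-0.79  1.06 -0.22  1.39  0.68  1.34  1.88]
0.5664792103353191 120 -35 0 [0.597 0.145 0.027] [ 0.51  1.23 -0.93  1.53  0.29  0.98  0.13]
0.5536520695770597 140 0 -20 [0.653 0.137 0.027] [ 0.25  1.26 -0.71  1.11  0.15  1.38  0.52]
0.5279734888159404 120 -70 0 [0.562 0.148 0.027] [ 0.55  1.23 -0.97  1.63  0.34  0.92  0.08]
0.526900892092268 -40 -35 0 [0.506 0.279 0.027] [-0.79  0.91 -0.32  1.9   1.24  1.02  1.85]
0.48244203196463253 -40 -35 -20 [0.504 0.259 0.027] [-0.77  0.9  -0.32  1.95  1.27  1.01  1.82]
0.44019102290081413 100 -35 0 [0.569 0.138 0.027] [ 0.7   1.24 -1.06  1.82  0.51  0.65 -0.31]
0.42828900517839474 100 -70 0 [0.534 0.142 0.027] [ 0.74  1.24 -1.07  1.92  0.57  0.6  -0.37]
0.3657547079450305 160 -35 -20 [0.635 0.164 0.027] [ 0.07  1.28 -0.63
[... 551 characters left out ...]
0.49  0.89 -0.46  2.17  1.8   0.99  1.8 ]
0.25546081510157537 -20 0 -20 [0.522 0.232 0.027] [-0.58  0.89 -0.47  2.17  1.74  1.01  1.76]
0.24759391901736283 -20 -35 0 [0.489 0.256 0.027] [-0.66  0.89 -0.48  2.18  1.68  1.04  1.72]
0.22697707415104018 -20 35 -65 [0.552 0.184 0.027] [-0.44  0.89 -0.48  2.2   1.85  1.    1.78]
0.20717498307060245 -20 0 -45 [0.52  0.207 0.027] [-0.52  0.89 -0.49  2.22  1.79  1.03  1.73]
0.2063765768345589 -20 -35 -20 [0.487 0.236 0.027] [-0.61  0.9  -0.5   2.22  1.72  1.05  1.69]
0.1698121256187317 -20 0 -65 [0.518 0.187 0.027] [-0.47  0.9  -0.51  2.26  1.84  1.05  1.71]
0.156206519033236 -20 -35 -45 [0.485 0.211 0.027] [-0.56  0.9  -0.52  2.27  1.77  1.08  1.65]
```

```bash
cat >> kin.py <<'E'
def follow(q,wps,n=12):
    s,p,r=cur()
    for tp,tr in wps:
        for k in range(1,n+1):
            rr=r*R.from_rotvec((r.inv()*tr).as_rotvec()*k/n);q,ep,er=ik(p+(tp-p)*k/n,rr,q,.0)
        print(np.round(q,2),"err",round(ep,4),round(er,4),"margin",round(min((q-LO).min(),(HI-q).min()),2));p,r=tp,tr
    return q
E
python3 - <<'E'
from kin import *
s,p,r=cur()
C=np.array([.598,.216]);Rt=R.from_euler('z',-6,degrees=True).as_matrix()[:2,:2]
psi=130;u=np.array([np.cos(np.radians(psi)),np.sin(np.radians(psi))]);E=np.r_[C+Rt@(np.array([-.03,-.01])-.082*u),.027]
rf=ori(-40,124);T=E+rf.apply([0,0,.009]);print("E",E,"T",T)
H=np.array([.55,.1,.30])
wps=[(H,ori(0,-6)),(H,ori(0,60)),(H,ori(0,124)),(T+[0,0,.15],ori(-20,124)),(T+[0,0,.12],rf),(T+[0,0,.025],rf)]
follow(s["qpos"],wps)
plan(p,r,wps[:3],grip=255,step=22,ang=5.5)
E
```

```text
E [0.613  0.1412 0.027 ] T [0.6097 0.146  0.0201]
[-0.38  0.35  0.14  1.69 -0.05  1.1  -1.9 ] err 0.0 0.0 margin 0.62
[-0.21  0.35 -0.09  1.69  0.04  1.1  -0.83] err 0.0 0.0 margin 0.65
[-0.04  0.37 -0.33  1.69  0.13  1.11  0.2 ] err 0.0 0.0 margin 0.67
[ 0.09  0.73 -0.4   1.51 -0.06  1.1   0.38] err 0.0 0.0 margin 0.83
[ 0.24  0.95 -0.49  1.36 -0.19  1.29  0.54] err 0.0 0.0 margin 0.64
[ 0.23  1.07 -0.47  1.37 -0.17  1.17  0.59] err 0.0 0.0 margin 0.76
[[16,1,-14,0.01,-0.59,0,255],[15,1,-15,0.01,-0.59,0,255],[14,1,-16,0.01,-0.58,0,255],[13,1,-16,0.01,-0.59,0,255],[12,1,-17,0.01,-0.58,-0.01,255]]
[[11,1,-18,0.01,-0.59,0,255],[10,2,-19,0,-0.58,-0.01,255]]
-> [0.5495 0.0997 0.2997] [-3.1416 -0.0001 -0.1046]
[[0,0,0,0,0,-0.92,255],[0,0,0,0,0,-0.92,255],[0,0,0,0,0,-0.92,255],[0,0,0,0,0,-0.92,255],[0,0,0,0,0,-0.91,255]]
[[0,0,0,0,0,-0.92,255],[0,0,0,0,0,-0.91,255],[0,0,0,0,0,-0.92,255],[0,0,0,0,0,-0.91,255],[0,0,0,0,0,-0.92,255]]
[[0,0,0,0,0,-0.91,255],[0,0,0,0,0,-0.92,255]]
-> [0.5495 0.0997 0.2997] [ 3.1415 -0.      1.0474]
[[0,0,0,0,0,-0.89,255],[0,0,0,0,0,-0.89,255],[0,0,0,0,0,-0.89,255],[0,0,0,0,0,-0.89,255],[0,0,0,0,0,-0.89,255]]
[[0,0,0,0,0,-0.89,255],[0,0,0,0,0,-0.89,255],[0,0,0,0,0,-0.89,255],[0,0,0,0,0,-0.89,255],[0,0,0,0,0,-0.89,255]]
[[0,0,0,0,0,-0.88,255],[0,1,0,0,0,-0.89,255]]
-> [0.5504 0.1002 0.2997] [3.1415 0.     2.1647]
```

Request:
carry_out:
  targets:
    - [16,1,-14,0,-0.59,0,255]
    - [15,1,-15,0,-0.59,0,255]
    - [14,1,-16,0,-0.58,0,255]
    - [13,1,-16,0.01,-0.59,0,255]
    - [12,1,-17,0.01,-0.58,0,255]

```text
clock: 8.07
position: [0.5241, 0.1056, 0.2478]
tool_rot: [3.137, -0.17, -0.11]
force: [-0.2, -1.0, -4.3]
grip_width: 0.0106
```

Request:
carry_out:
  targets:
    - [11,1,-18,0,-0.59,0,255]
    - [10,2,-19,0,-0.58,0,255]
    - [0,0,0,0,0,-0.3,255]
    - [0,0,0,0,0,-0.6,255]
    - [0,0,0,0,0,-0.8,255]

```text
clock: 8.48
position: [0.5394, 0.1007, 0.2858]
tool_rot: [3.126, -0.049, 0.069]
force: [0.7, 0.6, -3.3]
grip_width: 0.0101
```

Request:
carry_out:
  targets:
    - [0,0,0,0,0,-0.8,255]
    - [0,0,0,0,0,-0.8,255]
    - [0,0,0,0,0,-0.8,255]
    - [0,0,0,0,0,-0.8,255]
    - [0,0,0,0,0,-0.8,255]

```text
clock: 8.9
position: [0.5391, 0.1009, 0.2858]
tool_rot: [3.107, -0.038, 0.49]
force: [0.7, -1.0, -4.0]
grip_width: 0.0101
```

Request:
carry_out:
  targets:
    - [0,0,0,0,0,-0.8,255]
    - [0,0,0,0,0,-0.8,255]
    - [0,0,0,0,0,-0.8,255]
    - [0,0,0,0,0,-0.8,255]
    - [0,0,0,0,0,-0.8,255]

```text
clock: 9.32
position: [0.5391, 0.1008, 0.2858]
tool_rot: [3.094, -0.021, 0.909]
force: [-0.1, -0.9, -2.7]
grip_width: 0.0103
```

Request:
carry_out:
  targets:
    - [0,0,0,0,0,-0.8,255]
    - [0,0,0,0,0,-0.8,255]
    - [0,0,0,0,0,-0.8,255]
    - [0,0,0,0,0,-0.8,255]
    - [0,0,0,0,0,-0.8,255]

```text
clock: 9.73
position: [0.5392, 0.1008, 0.2858]
tool_rot: [3.09, 0.001, 1.327]
force: [-0.2, -0.1, -3.3]
grip_width: 0.0102
```

Request:
carry_out:
  targets:
    - [0,0,0,0,0,-0.8,255]
    - [0,0,0,0,0,-0.8,255]
    - [0,0,0,0,0,-0.8,255]
    - [0,0,0,0,0,-0.8,255]
    - [0,0,0,0,0,-0.8,255]

```text
clock: 10.15
position: [0.5392, 0.1008, 0.2859]
tool_rot: [3.094, 0.022, 1.746]
force: [0.6, -0.4, -3.2]
grip_width: 0.0103
```

Request:
carry_out:
  targets:
    - [0,0,0,0,0,-0.8,255]
    - [0,0,0,0,0,-0.8,255]
    - [0,0,0,0,0,-0.8,255]
    - [0,0,0,0,0,-0.4,255]
    - [0,0,0,0,0,0,255]

```text
clock: 10.57
position: [0.5392, 0.1007, 0.2857]
tool_rot: [3.103, 0.034, 2.037]
force: [0.8, 0.5, -3.6]
grip_width: 0.0103
```

Run:
```python
from kin import *
s,p,r=cur();print(s["clock"],p,r.as_euler('xyz',degrees=True),s["qpos"],s["grip_width"])
rf=ori(-40,124);T=np.array([.6097,.146,.0201])
wps=[(T+[0,0,.18],ori(-15,124)),(T+[0,0,.13],rf),(T+[0,0,.03],rf)]
follow(s["qpos"],wps)
plan(p,r,wps,grip=255,step=22,ang=4)
```

```text
10.5667 [0.5392 0.1007 0.2857] [177.7793   1.9659 116.6912] [-0.0999  0.3283 -0.2702  1.7656  0.1362  1.0204  0.0429] 0.010345194405036688
[ 0.03  0.66 -0.37  1.52 -0.02  1.1   0.33] err 0.0 0.0 margin 0.83
[ 0.23  0.94 -0.48  1.36 -0.21  1.3   0.55] err 0.0 0.0 margin 0.63
[ 0.22  1.06 -0.46  1.37 -0.18  1.18  0.6 ] err 0.0 0.0 margin 0.75
[[2,13,15,0.08,0.47,-0.19,255],[1,14,15,0.09,0.48,-0.19,255],[0,14,14,0.08,0.47,-0.19,255],[-1,14,14,0.09,0.48,-0.2,255],[-2,13,14,0.08,0.47,-0.19,255]]
[[-3,14,15,0.09,0.48,-0.2,255]]
-> [0.6096 0.1463 0.1999] [-3.1413 -0.2621  2.1642]
[[-2,0,7,0,0.59,0,255],[-2,0,7,0,0.6,0,255],[-3,0,6,0,0.59,0,255],[-3,0,6,0,0.6,0,255],[-4,0,6,0,0.59,0,255]]
[[-4,0,6,0,0.6,0,255],[-4,0,6,0,0.59,0,255]]
-> [0.61   0.1457 0.1503] [-3.1412 -0.6977  2.1641]
[[-13,0,15,0,0,0,255],[-13,0,16,0,0,0,255],[-13,0,15,0,0,0,255],[-13,0,16,0,0,0,255],[-12,0,15,0,0,0,255]]
-> [0.6098 0.146  0.0502] [-3.1412 -0.6977  2.1641]
```

Request:
carry_out:
  targets:
    - [2,13,15,0.08,0.47,-0.19,255]
    - [1,14,15,0.09,0.48,-0.19,255]
    - [0,14,14,0.08,0.47,-0.19,255]
    - [-1,14,14,0.09,0.48,-0.2,255]
    - [-2,13,14,0.08,0.47,-0.19,255]

```text
clock: 10.98
position: [0.5988, 0.1389, 0.2142]
tool_rot: [3.138, -0.214, 2.14]
force: [-0.2, 0.6, -3.1]
grip_width: 0.0105
```

Request:
carry_out:
  targets:
    - [-3,14,15,0.09,0.48,-0.2,255]
    - [-2,0,7,0,0.59,0,255]
    - [-2,0,7,0,0.6,0,255]
    - [-3,0,6,0,0.59,0,255]
    - [-3,0,6,0,0.6,0,255]

```text
clock: 11.4
position: [0.6102, 0.1457, 0.1711]
tool_rot: [-3.14, -0.514, 2.16]
force: [-0.1, 0.4, -3.2]
grip_width: 0.0103
```

Request:
carry_out:
  targets:
    - [-4,0,6,0,0.59,0,255]
    - [-4,0,6,0,0.6,0,255]
    - [-4,0,6,0,0.59,0,255]
    - [0,0,0,0,0,0,255]
    - [0,0,0,0,0,0,255]

```text
clock: 11.82
position: [0.6099, 0.1451, 0.1485]
tool_rot: [-3.137, -0.697, 2.158]
force: [0.6, -0.6, -3.7]
grip_width: 0.0105
```

```bash
cat >> kin.py <<'E'
def bolt(names,p,r):
    for n in names:
        f=dict(np.load(n+".npz"));v,u=np.mgrid[:384,:512];z=f["z_map"];q=np.stack([u*z,v*z,z],-1)@np.linalg.inv(f["K"]).T
        q=q@f["cam_to_world"][:3,:3].T+f["cam_to_world"][:3,3];c=f["color"].astype(int);q=q[(c[...,0]-c[...,2]>50)&(z>0)]
        l=r.inv().apply(q-p);l=l[(abs(l[:,1])<.025)&(l[:,0]>.04)&(l[:,0]<.17)&(abs(l[:,2]-l[:,0])<.05)]
        for _ in range(4):
            w=l.mean(0);d=np.linalg.svd(l-w,full_matrices=False)[2][0];d*=np.sign(d[0]);e=np.linalg.norm(np.cross(l-w,d),axis=1);l=l[e<max(.012,1.5*np.median(e))]
        D=r.apply(d);print(n,len(l),"ang",np.degrees(np.arctan2(d[0],d[2])),"world dir",D,"below horiz",np.degrees(np.arcsin(-D[2])))
E
python3 - <<'E'
from kin import *
from workcell import bot
s,p,r=cur();print(s["clock"],p,r.as_euler('xyz'),s["qpos"],s["grip_width"],s["force"])
f=bot.grab_frame("side");np.savez("side3.npz",**f);wrist("w5");bolt(["side3","w5"],p,r)
cv2.imwrite("pics/v7.png",crop(f,110,170,190,150,4))
rf=ori(-40,124);T=np.array([.6097,.146,.0201]);plan(p,r,[(T+[0,0,.03],rf)],grip=255,step=22,ang=4)
E
```

```text
11.8167 [0.6099 0.1451 0.1485] [-3.1372 -0.6972  2.1576] [ 0.2294  0.8979 -0.4822  1.3813 -0.2601  1.26    0.5622] 0.010480197344786106 [ 0.5936 -0.5727 -3.7303]
side3 162 ang 43.83481454935987 world dir [-0.5497  0.8283 -0.1084] below horiz 6.220718448133437
w5 2677 ang 45.20944527098066 world dir [-0.5533  0.8287 -0.0845] below horiz 4.845594131797492
[[-12,0,15,0,0,-0.01,255],[-13,0,15,0,0,-0.01,255],[-12,0,15,0,0,-0.01,255],[-13,0,15,0,0,-0.01,255],[-13,1,16,0,0.01,-0.01,255]]
-> [0.6103 0.146  0.0497] [ 3.1416 -0.6982  2.1644]
```

View pics/v7.png

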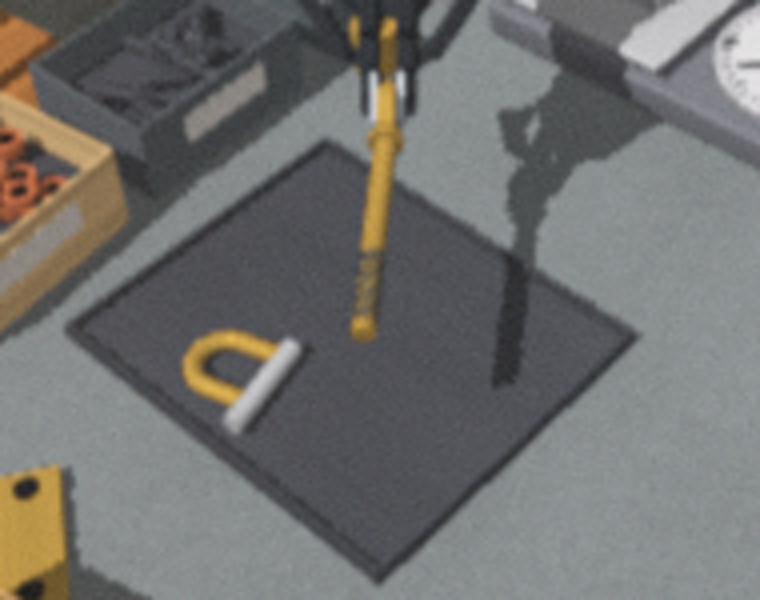

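The bolt hangs about 5° below horizontal, close to the 4.6° ideal. It is over the tray and clear of the shackle at (240,375). I'll lower it in decreasing steps.

Request:
carry_out:
  targets:
    - [-12,0,15,0,0,0,255]
    - [-13,0,15,0,0,0,255]
    - [-13,0,15,0,0,0,255]
    - [-13,0,15,0,0,0,255]
    - [-10,0,12,0,0,0,255]

```text
clock: 12.33
position: [0.6096, 0.1465, 0.0544]
tool_rot: [-3.14, -0.696, 2.163]
force: [-0.5, 0.6, -3.6]
grip_width: 0.0105
```

Request:
carry_out:
  targets:
    - [-4,0,5,0,0,0,255]
    - [-2.6,0,3,0,0,0,255]
    - [-1.3,0,1.5,0,0,0,255]
    - [0,0,0,0,0,0,255]

```text
clock: 12.67
position: [0.6097, 0.1462, 0.0427]
tool_rot: [-3.14, -0.698, 2.162]
force: [0.3, 0.2, -4.0]
grip_width: 0.0104
```

Run:
```python
from kin import *
from workcell import bot
s,p,r=cur();print(s["clock"],p,r.as_euler('xyz'),s["grip_width"],s["force"],s["moment"])
f=bot.grab_frame("side");np.savez("side4.npz",**f);wrist("w6");bolt(["side4","w6"],p,r)
```

```text
12.6667 [0.6097 0.1462 0.0427] [-3.1396 -0.6982  2.1622] 0.01036710957405891 [ 0.2587  0.1507 -3.9705] [-1.1978 -0.7765  0.0147]
side4 151 ang 43.898136647805984 world dir [-0.5464  0.8308 -0.1063] below horiz 6.100481566195524
w6 2659 ang 45.26222911390303 world dir [-0.5534  0.8288 -0.0826] below horiz 4.736099351082277
```

Request:
carry_out:
  targets:
    - [-3,0,3.5,0,0,0,255]
    - [-3,0,3.5,0,0,0,255]
    - [-3,0,3.5,0,0,0,255]
    - [-1.3,0,1.5,0,0,0,255]
    - [0,0,0,0,0,0,255]

```text
clock: 13.18
position: [0.609, 0.1458, 0.0255]
tool_rot: [-3.137, -0.699, 2.161]
force: [-0.3, 0.2, -3.5]
grip_width: 0.0102
```

Request:
carry_out:
  targets:
    - [-0.6,0,0.8,0,0,0,255]
    - [-0.6,0,0.8,0,0,0,255]
    - [-0.6,0,0.8,0,0,0,255]
    - [0,0,0,0,0,0,255]

```text
clock: 13.52
position: [0.6093, 0.1459, 0.0232]
tool_rot: [-3.139, -0.699, 2.161]
force: [0.2, -0.0, -3.1]
grip_width: 0.0102
```

Request:
carry_out:
  targets:
    - [-0.6,0,0.8,0,0,0,255]
    - [0,0,0,0,0,0,255]
    - [0,0,0,0,0,0,255]

```text
clock: 13.77
position: [0.6093, 0.146, 0.0223]
tool_rot: [-3.139, -0.699, 2.161]
force: [-0.2, 0.2, -3.6]
grip_width: 0.0105
```

Request:
carry_out:
  targets:
    - [-0.6,0,0.8,0,0,0,255]
    - [0,0,0,0,0,0,255]
    - [0,0,0,0,0,0,255]

```text
clock: 14.02
position: [0.6093, 0.1461, 0.0213]
tool_rot: [-3.139, -0.699, 2.161]
force: [-0.7, -0.7, -3.2]
grip_width: 0.0103
```

Run:
```python
from kin import *
s,p,r=cur();print(p,s["force"],s["moment"])
```

```text
[0.6093 0.1461 0.0213] [-0.7388 -0.7046 -3.1589] [-1.0287 -0.6355 -0.0189]
```

Request:
carry_out:
  targets:
    - [-0.6,0,0.8,0,0,0,255]
    - [0,0,0,0,0,0,255]
    - [0,0,0,0,0,0,255]

```text
clock: 14.27
position: [0.6094, 0.1461, 0.021]
tool_rot: [-3.139, -0.699, 2.162]
force: [-0.1, -3.3, 5.6]
grip_width: 0.0103
```

Request:
carry_out:
  targets:
    - [-0.6,0,0.8,0,0,0,255]
    - [0,0,0,0,0,0,255]
    - [0,0,0,0,0,0,255]

```text
clock: 14.52
position: [0.6095, 0.1461, 0.0208]
tool_rot: [-3.14, -0.7, 2.162]
force: [-2.0, -6.3, 16.1]
grip_width: 0.0102
```

Run:
```python
from kin import *
s,p,r=cur();print(p,s["force"],s["moment"]);wrist("w7");bolt(["w7"],p,r)
f=dict(np.load("w7.npz"));v,u=np.mgrid[:384,:512];z=f["z_map"];q=np.stack([u*z,v*z,z],-1)@np.linalg.inv(f["K"]).T
q=q@f["cam_to_world"][:3,:3].T+f["cam_to_world"][:3,3];c=f["color"].astype(int);y=(c[...,0]-c[...,2]>50)&(z>0)
l=r.inv().apply(q[y]-p);
d=np.array([-.5534,.8288]);t=(q[...,:2]-p[:2])@d;o=(q[...,:2]-p[:2])@[d[1],-d[0]]
for lo in np.arange(.0,.22,.02):
    m=(t>=lo)&(t<lo+.02)&(abs(o)<.03)&y
    if m.sum()>5:print("%.2f"%lo,m.sum(),"top z",np.percentile(q[m][:,2],95),"mid off",o[m].mean())
m=(t>0)&(t<.2)&(abs(o)>.03)&(abs(o)<.06)&~y&(z>0);print("floor z",np.median(q[m][:,2]))
```

```text
[0.6095 0.1461 0.0208] [-1.9741 -6.2911 16.0685] [0.0735 1.244  0.6198]
w7 2731 ang 45.66845516506394 world dir [-0.5539  0.8293 -0.0742] below horiz 4.252812879894459
0.00 1159 top z 0.04983554978920649 mid off -0.0002582275832893512
0.02 931 top z 0.03780988133813172 mid off -0.00040445828856789685
0.04 791 top z 0.03135756142321465 mid off -0.0005444970633131486
0.06 680 top z 0.029776065479326583 mid off -0.0005331387179980672
0.08 577 top z 0.02812053965427111 mid off -0.00048812660045753257
0.10 495 top z 0.02651342630069317 mid off -0.000634678795191638
0.12 161 top z 0.025247201339535924 mid off -0.0004986884903028474
0.14 110 top z 0.023767761737017813 mid off -0.00020443552551801644
0.16 150 top z 0.022047870750939308 mid off -0.00031842062620612984
0.18 8 top z 0.019959945911388825 mid off -0.00022467835416211768
floor z 0.00450714938532637
```

Ring and foot both touch: the foot top is at 20 mm and the force has risen to 16 N. I'll relieve the press and open slowly.

Request:
carry_out:
  targets:
    - [0.6,0,-0.8,0,0,0,255]
    - [0,0,0,0,0,0,255]
    - [0.2,0,-0.3,0,0,0,255]
    - [0,0,0,0,0,0,255]
  force: 40

```text
clock: 14.9
position: [0.6094, 0.1461, 0.021]
tool_rot: [-3.139, -0.699, 2.162]
force: [-0.9, -2.8, 6.5]
grip_width: 0.0101
```

Request:
carry_out:
  targets:
    - [0,0,0,0,0,0,230]
    - [0,0,0,0,0,0,215]
    - [0,0,0,0,0,0,208]
    - [0,0,0,0,0,0,204]
    - [0,0,0,0,0,0,200]
  force: 20

```text
clock: 15.32
position: [0.6091, 0.1462, 0.0205]
tool_rot: [-3.138, -0.699, 2.162]
force: [-0.7, -0.0, -0.2]
grip_width: 0.0185
```

Request:
carry_out:
  targets:
    - [0,0,0,0,0,0,196]
    - [0,0,0,0,0,0,190]
    - [0,0,0,0,0,0,184]
    - [0,0,0,0,0,0,178]
    - [0,0,0,0,0,0,170]

```text
clock: 15.73
position: [0.6093, 0.146, 0.0206]
tool_rot: [-3.139, -0.699, 2.162]
force: [-0.4, 0.1, 0.5]
grip_width: 0.0284
```

Run:
```python
from kin import *
s,p,r=cur();print(s["clock"],p,s["force"],s["moment"],s["grip_width"]);wrist("w8",100,80,300,304,2)
```

```text
15.7333 [0.6093 0.146  0.0206] [-0.4325  0.0922  0.5164] [-0.6109 -0.4149 -0.0526] 0.028417253902612693
```

View pics/w8.png

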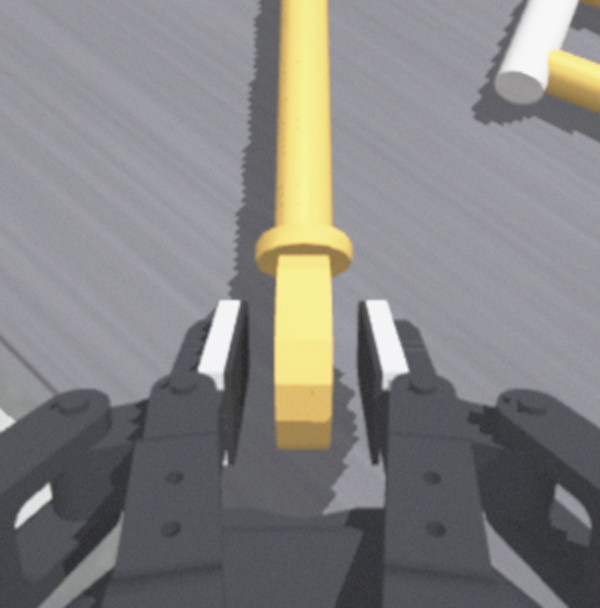

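The bolt now stands freely in the tray on its ring edge and foot, with the jaws clear on both sides. I'll retract and move over the dial.

Run:
```python
from kin import *
s,p,r=cur()
up=p-r.apply([0,0,.09]);wps=[(up,r),(np.array([.56,.09,.28]),ori(0,110)),(np.array([.4525,-.195,.24]),ori(0,16))]
follow(s["qpos"],wps)
plan(p,r,wps,grip=150,step=25,ang=5.2)
```

```text
[ 0.24  1.05 -0.43  1.24 -0.18  1.34  0.62] err 0.0 0.0 margin 0.59
[-0.09  0.39 -0.22  1.69  0.1   1.07  0.01] err 0.0 0.0 margin 0.69
[ 0.13  0.31  0.22  1.93 -0.09  0.91 -0.89] err 0.0 0.0 margin 0.5
[[0,0,-23,0,0,0,150],[0,0,-22,0,0,0,150],[0,0,-22,0,0,0,150],[0,0,-23,0,0,0,150]]
-> [0.6417 0.0981 0.0895] [-3.1386 -0.6987  2.1615]
[[17,-8,-13,-0.09,-0.74,0.25,150],[16,-8,-15,-0.09,-0.74,0.25,150],[14,-9,-16,-0.09,-0.74,0.25,150],[13,-9,-17,-0.09,-0.74,0.25,150],[11,-9,-18,-0.1,-0.73,0.25,150]]
[[9,-9,-19,-0.09,-0.74,0.24,150],[8,-9,-20,-0.1,-0.73,0.25,150],[6,-9,-20,-0.09,-0.74,0.24,150],[4,-9,-21,-0.1,-0.73,0.25,150]]
-> [0.5597 0.0904 0.2801] [ 3.1412 -0.0005  1.9195]
[[-12,-10,2,0,0,0.82,150],[-13,-9,2,0,0,0.82,150],[-14,-8,2,0,0,0.82,150],[-14,-7,2,0,0,0.83,150],[-15,-6,2,0,0,0.82,150]]
[[-15,-4,2,0,0,0.83,150],[-16,-3,2,0,0,0.82,150],[-16,-2,2,0,0,0.83,150],[-16,0,2,0,0,0.82,150],[-16,1,2,0,0,0.83,150]]
[[-16,2,2,0,0,0.82,150],[-16,4,2,0,0,0.83,150],[-15,5,2,0,0,0.82,150],[-15,7,2,0,0,0.83,150],[-14,8,2,0,0,0.82,150]]
[[-14,9,2,0,0,0.83,150],[-13,10,3,0,0,0.82,150],[-11,11,2,0,0,0.83,150],[-11,12,3,0,0,0.82,150]]
-> [ 0.4526 -0.1955  0.2399] [-3.1411 -0.0003  0.2796]
```

Request:
carry_out:
  targets:
    - [0,0,-5,0,0,0,165]
    - [0,0,-20,0,0,0,160]
    - [0,0,-22,0,0,0,150]
    - [0,0,-22,0,0,0,150]
    - [0,0,-21,0,0,0,150]

```text
clock: 16.2
position: [0.6422, 0.0972, 0.0908]
tool_rot: [-3.139, -0.698, 2.161]
force: [0.1, -0.4, -0.9]
grip_width: 0.0352
```

Request:
carry_out:
  targets:
    - [17,-8,-13,-0.09,-0.74,0.25,150]
    - [16,-8,-15,-0.09,-0.74,0.25,150]
    - [14,-9,-16,-0.09,-0.74,0.25,150]
    - [13,-9,-17,-0.09,-0.74,0.25,150]
    - [11,-9,-18,-0.1,-0.73,0.25,150]

```text
clock: 16.62
position: [0.5956, 0.0937, 0.1971]
tool_rot: [-3.119, -0.306, 2.018]
force: [0.4, -0.4, -0.0]
grip_width: 0.0351
```

Request:
carry_out:
  targets:
    - [9,-9,-19,-0.09,-0.74,0.24,150]
    - [8,-9,-20,-0.1,-0.73,0.25,150]
    - [6,-9,-20,-0.09,-0.74,0.24,150]
    - [4,-9,-21,-0.1,-0.73,0.25,150]
    - [0,0,0,0,0,0,150]

```text
clock: 17.03
position: [0.5592, 0.0933, 0.2852]
tool_rot: [3.134, 0.004, 1.922]
force: [-0.8, 0.7, 0.6]
grip_width: 0.035
```

Request:
carry_out:
  targets:
    - [-12,-10,2,0,0,0.82,150]
    - [-13,-9,2,0,0,0.82,150]
    - [-14,-8,2,0,0,0.82,150]
    - [-14,-7,2,0,0,0.83,150]
    - [-15,-6,2,0,0,0.82,150]

```text
clock: 17.45
position: [0.5318, 0.0153, 0.27]
tool_rot: [-3.141, -0.001, 1.485]
force: [1.4, -0.3, 0.0]
grip_width: 0.0355
```

Request:
carry_out:
  targets:
    - [-15,-4,2,0,0,0.83,150]
    - [-16,-3,2,0,0,0.82,150]
    - [-16,-2,2,0,0,0.83,150]
    - [-16,0,2,0,0,0.82,150]
    - [-16,1,2,0,0,0.83,150]

```text
clock: 17.87
position: [0.5039, -0.0597, 0.26]
tool_rot: [-3.141, -0.001, 1.052]
force: [-0.2, -0.8, 0.1]
grip_width: 0.0353
```

Request:
carry_out:
  targets:
    - [-16,2,2,0,0,0.82,150]
    - [-16,4,2,0,0,0.83,150]
    - [-15,5,2,0,0,0.82,150]
    - [-15,7,2,0,0,0.83,150]
    - [-14,8,2,0,0,0.82,150]

```text
clock: 18.28
position: [0.4755, -0.1358, 0.2499]
tool_rot: [-3.141, -0.001, 0.621]
force: [0.3, 0.5, -0.4]
grip_width: 0.0352
```

Request:
carry_out:
  targets:
    - [-14,9,2,0,0,0.83,150]
    - [-13,10,3,0,0,0.82,150]
    - [-11,11,2,0,0,0.83,150]
    - [-11,12,3,0,0,0.82,150]
    - [0,0,0,0,0,0,150]

```text
clock: 18.7
position: [0.4513, -0.1982, 0.2396]
tool_rot: [-3.141, 0.001, 0.271]
force: [-0.8, -0.2, -1.0]
grip_width: 0.0352
```

Run:
```python
from kin import *
from workcell import bot
s,p,r=cur();print(s["clock"],p,r.as_euler('xyz',degrees=True),s["qpos"]);w=wrist("w9",130,30,250,220,3)
f=bot.grab_frame("side");np.savez("side5.npz",**f);a=crop(f,130,190,150,140,2)
b=cv2.imread("pics/w9.png");b=cv2.resize(b,(500,440));o=np.zeros((440,800,3),np.uint8);o[:,:500]=b;o[:280,500:]=a;cv2.imwrite("pics/v9.png",o)
```

```text
18.7 [ 0.4513 -0.1982  0.2396] [-179.98      0.0298   15.5174] [ 0.1258  0.3067  0.2096  1.9386 -0.08    0.9047 -0.9245]
```

View pics/v9.png

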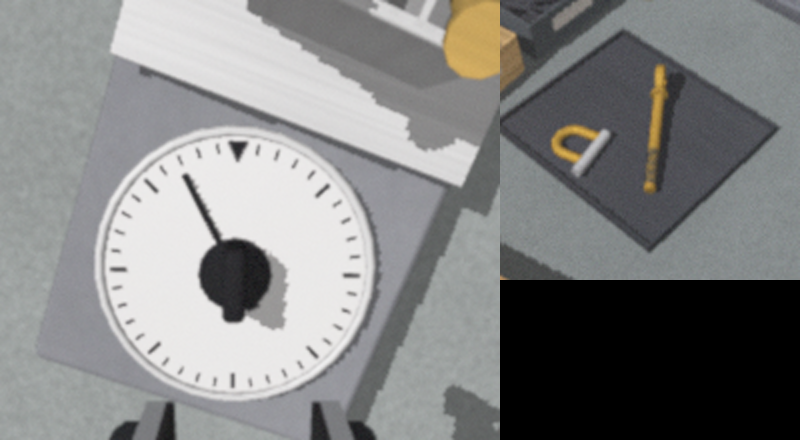

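The wrist view, at 2x from (130,30), shows the zero mark's inner point at (238,161), the needle tip at (185,175) and the dial rim centre at about (235,262). The bolt lies undisturbed in the tray next to the shackle.

Run:
```python
from kin import *
f=dict(np.load("w9.npz"));g=lambda u,v,h:onz(f,130+u/2,30+v/2,h)
c=f["color"]; z=f["z_map"]
# dial rim ellipse: contour of white plate
hsv=cv2.cvtColor(c,cv2.COLOR_RGB2HSV);m=((hsv[...,2]>205)).astype(np.uint8)
s,p,r=cur()
print("plate z",[P(f,130+u/2,30+v/2)[2] for u,v in((300,230),(150,230),(235,350))])
for h in(.040,.044):
    C=[g(95,263,h),g(376,263,h),g(235,125,h),g(235,401,h)];cc=(C[0]+C[1]+C[2]+C[3])/4
    Z=g(238,161,h);N=g(185,175,h);a=lambda v:np.degrees(np.arctan2(v[1]-cc[1],v[0]-cc[0]))
    print(h,"centre",cc,"zero",Z,a(Z),np.hypot(*(Z-cc)[:2]),"needle",N,a(N),np.hypot(*(N-cc)[:2]),"turn",a(N)-a(Z))
# knob points by depth
v,u=np.mgrid[:384,:512];q=np.stack([u*z,v*z,z],-1)@np.linalg.inv(f["K"]).T@f["cam_to_world"][:3,:3].T+f["cam_to_world"][:3,3]
k=q[(q[...,2]>.07)&(q[...,2]<.09)&(np.hypot(q[...,0]-cc[0],q[...,1]-cc[1])<.04)]
print("knob top",len(k),k.mean(0));rc=cv2.minAreaRect((k[:,:2]*1000).astype(np.float32));print(rc)
```

```text
plate z [np.float64(0.04310151242498855), np.float64(0.04277432109837226), np.float64(0.04260349785394962)]
0.04 centre [ 0.4518 -0.1941  0.04  ] zero [ 0.5101 -0.1797  0.04  ] 13.920521359702931 0.05998455252876181 needle [ 0.4949 -0.1533  0.04  ] 43.44959468305802 0.05932069270632619 turn 29.529073323355085
0.044 centre [ 0.4527 -0.194   0.044 ] zero [ 0.5102 -0.1797  0.044 ] 13.920521359702901 0.059284190987212826 needle [ 0.4952 -0.1536  0.044 ] 43.44959468305799 0.0586280821918169 turn 29.529073323355085
knob top 424 [ 0.4526 -0.1939  0.0801]
((451.45166015625, -194.5214080810547), (39.210025787353516, 11.380513191223145), 15.1176176071167)
```

Run:
```python
from kin import *
s,p,r=cur();print(p);t=np.array([.4518,-.1943,0]);rr=ori(0,15)
follow(s["qpos"],[(t+[0,0,.056],rr),(t+[0,0,.056],ori(0,45))])
plan(p,r,[(t+[0,0,.12],rr),(t+[0,0,.056],rr)],grip=150,step=22)
```

```text
[ 0.4526 -0.1957  0.2399]
[ 0.21  0.6   0.14  2.08 -0.18  0.47 -0.83] err 0.0 0.0 margin 0.31
[ 0.31  0.59  0.    2.08 -0.    0.47 -0.47] err 0.0 0.0 margin 0.31
[[0,0,20,0,0,0.03,150],[0,0,20,0,0,0.03,150],[0,0,20,0,0,0.03,150],[0,0,20,0,0,0.03,150],[0,-1,20,0,0,0.03,150]]
[[0,0,20,-0.01,0,0.02,150]]
-> [ 0.4523 -0.1946  0.1199] [ 3.1414 -0.0003  0.2622]
[[0,0,21,0,0,0,150],[0,0,21,0,0,0,150],[0,0,22,0,0,0,150]]
-> [ 0.4523 -0.1946  0.0559] [ 3.1414 -0.0003  0.2622]
```

Request:
carry_out:
  targets:
    - [0,-1,20,0,0,0.04,150]
    - [0,0,20,0,0,0.04,150]
    - [0,0,20,0,0,0.04,150]
    - [0,0,20,0,0,0.04,150]
    - [0,0,20,0,0,0,150]

```text
clock: 19.22
position: [0.4529, -0.1935, 0.1391]
tool_rot: [-3.141, -0.001, 0.265]
force: [-0.1, 0.5, 0.6]
grip_width: 0.0354
```

Request:
carry_out:
  targets:
    - [0,0,20,0,0,0,150]
    - [0,0,0,0,0,0,150]
    - [0,0,0,0,0,0,150]

```text
clock: 19.47
position: [0.4523, -0.1938, 0.1197]
tool_rot: [-3.14, 0.001, 0.265]
force: [-1.1, -0.6, 0.5]
grip_width: 0.0351
```

Run:
```python
from kin import *
s,p,r=cur();plan(p,r,[(np.array([.4518,-.1943,.056]),ori(0,15))],grip=150,step=15,dp=1)
```

```text
[[-0.1,0.1,12.7,0,0,0.01,150],[-0.1,0.1,12.8,0,0,0,150],[-0.1,0.1,12.7,-0.01,0,0.01,150],[-0.1,0.1,12.8,0,0,0,150],[-0.2,0,12.7,-0.01,0.01,0.01,150]]
-> [ 0.4518 -0.1943  0.056 ] [ 3.1412 -0.0002  0.2614]
```

Request:
carry_out:
  targets:
    - [-0.1,0.1,15,0,0,0,150]
    - [-0.1,0.1,15,0,0,0,150]
    - [-0.1,0.1,14,0,0,0,150]
    - [-0.1,0.1,12,0,0,0,150]
    - [-0.1,0,7.5,0,0,0,150]

```text
clock: 19.88
position: [0.4527, -0.1947, 0.0567]
tool_rot: [-3.141, -0.001, 0.264]
force: [-0.1, 0.2, 0.3]
grip_width: 0.0353
```

Request:
carry_out:
  targets:
    - [0,0,0,0,0,0,170]
    - [0,0,0,0,0,0,190]
    - [0,0,0,0,0,0,205]
    - [0,0,0,0,0,0,220]
    - [0,0,0,0,0,0,255]
  force: 30

```text
clock: 20.3
position: [0.452, -0.1934, 0.0573]
tool_rot: [-3.139, -0.0, 0.264]
force: [-3.5, 11.4, 12.5]
grip_width: 0.0112
```

Request:
carry_out:
  targets:
    - [0,0,0,0,0,0,255]
    - [0,0,0,0,0,0,255]

```text
clock: 20.47
position: [0.452, -0.1934, 0.0573]
tool_rot: [-3.139, -0.001, 0.264]
force: [-3.4, 11.1, 11.4]
grip_width: 0.0114
```

Request:
carry_out:
  targets:
    - [0,-0.9,-0.8,0,0,0,255]
    - [0,0,0,0,0,-0.4,255]
    - [0,0,0,0,0,-0.7,255]
    - [0,0,0,0,0,-0.8,255]
    - [0,0,0,0,0,-0.8,255]

```text
clock: 20.88
position: [0.4518, -0.1929, 0.0575]
tool_rot: [-3.14, -0.001, 0.551]
force: [0.0, 8.5, -7.5]
grip_width: 0.0108
```

Request:
carry_out:
  targets:
    - [0,0,0,0,0,-0.8,255]
    - [0,0,0,0,0,-0.7,255]
    - [0,0,0,0,0,-0.5,255]
    - [0,0,0,0,0,0,255]
    - [0,0,0,0,0,0,255]

```text
clock: 21.3
position: [0.4515, -0.1926, 0.0575]
tool_rot: [-3.14, -0.001, 0.757]
force: [0.0, 10.5, -5.5]
grip_width: 0.0112
```

Run:
```python
from kin import *
s,p,r=cur();print(s["clock"],p,r.as_euler('xyz',degrees=True),s["force"],s["moment"]);f=wrist("w10",130,40,260,200,3)
h=.042;c=f["color"]
```

```text
21.3 [ 0.4515 -0.1926  0.0575] [-179.885    -0.0578   43.355 ] [ 0.0389 10.533  -5.4772] [ 2.3027  0.0984 -0.0126]
```

View pics/w10.png

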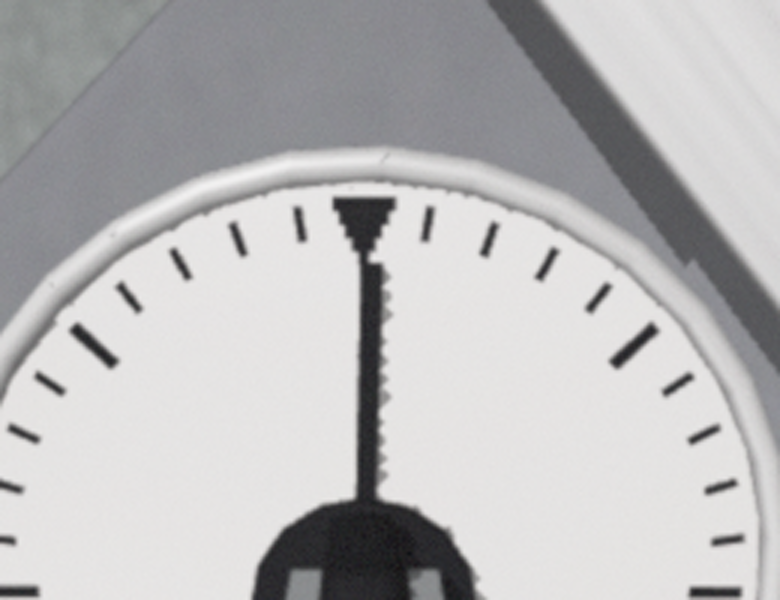

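The zero mark's point is at (364,255) and the needle tip at about (370,264). The mark is some 0.8° too far counter-clockwise, so I'll turn it back slightly, release, rise and check.

Request:
carry_out:
  targets:
    - [0,0,0,0,0,0.14,255]
    - [0,0,0,0,0,0,255]
    - [0,0,0,0,0,0,255]

```text
clock: 21.6
position: [0.4516, -0.1926, 0.0575]
tool_rot: [-3.14, -0.001, 0.742]
force: [-1.2, 10.3, -5.4]
grip_width: 0.0112
```

Run:
```python
from kin import *
def ang(name):
    """apex & needle offset: dark pixel centroid columns per row band, in full-image px"""
    f=dict(np.load(name+".npz"));g=f["color"].max(2).astype(int)
    for v in range(104,140,2):
        u=np.where(g[v,225:285]<80)[0]
        print(v,(u.mean()+225).round(1) if len(u) else None,len(u),end=' | ')
    print()
s,p,r=cur();print(r.as_euler('xyz',degrees=True),s["force"]);ang("w10");wrist("w11");ang("w11")
```

```text
[-179.8918   -0.0473   42.4854] [-1.2196 10.3085 -5.3842]
104 None 0 | 106 251.0 19 | 108 251.0 19 | 110 250.6 18 | 112 252.2 18 | 114 249.6 16 | 116 251.0 13 | 118 250.5 12 | 120 250.5 6 | 122 250.5 6 | 124 250.5 2 | 126 250.5 2 | 128 253.0 5 | 130 253.5 6 | 132 253.5 6 | 134 253.5 6 | 136 253.5 6 | 138 253.5 6 | 
104 None 0 | 106 250.5 18 | 108 251.0 19 | 110 250.6 18 | 112 252.2 18 | 114 249.6 16 | 116 251.0 13 | 118 252.2 13 | 120 251.0 7 | 122 250.5 6 | 124 250.5 2 | 126 250.5 2 | 128 251.5 6 | 130 251.5 6 | 132 251.5 6 | 134 251.5 6 | 136 251.5 6 | 138 251.5 6 |
```

Request:
carry_out:
  targets:
    - [0,0,0,0,0,0.06,255]
    - [0,0,0,0,0,0,255]
    - [0,0,0,0,0,0,235]
    - [0,0,0,0,0,0,215]
    - [0,0,0,0,0,0,195]

```text
clock: 22.07
position: [0.4521, -0.1941, 0.0578]
tool_rot: [3.141, -0.001, 0.734]
force: [-0.0, -0.7, 0.5]
grip_width: 0.0198
```

Request:
carry_out:
  targets:
    - [0,0,0,0,0,0,170]
    - [0,0,0,0,0,0,150]
    - [0,0,-10,0,0,0,150]
    - [0,0,-25,0,0,0,150]
    - [0,0,-35,0,0,0,150]

```text
clock: 22.48
position: [0.4505, -0.1938, 0.127]
tool_rot: [-3.138, 0.001, 0.734]
force: [0.2, 0.6, -0.6]
grip_width: 0.0353
```

Request:
carry_out:
  targets:
    - [0,0,-35,0,0,0,150]
    - [0,0,-35,0,0,0,150]
    - [0,0,-35,0,0,0,150]
    - [0,0,0,0,0,0,150]
    - [0,0,0,0,0,0,150]

```text
clock: 22.9
position: [0.4524, -0.1945, 0.2347]
tool_rot: [3.138, -0.003, 0.734]
force: [0.3, 0.2, -0.1]
grip_width: 0.0352
```

Run:
```python
from kin import *
from workcell import bot
s,p,r=cur();print(s["clock"],p,r.as_euler('xyz',degrees=True));f=wrist("w12",180,60,150,110,4)
b=cv2.imread("pics/w12.png");t=bot.grab_frame("top");sd=bot.grab_frame("side")
o=np.zeros((600,800,3),np.uint8);o[:330,:450]=cv2.resize(b,(450,330))
w=crop(f,100,0,312,300,1);o[:300,460:772]=w
a=crop(sd,110,90,200,134,2);o[332:600,:400]=a;a=crop(t,100,120,200,134,2);o[332:600,400:800]=a
cv2.imwrite("pics/v12.png",o)
```

```text
22.9 [ 0.4524 -0.1945  0.2347] [179.8056  -0.1547  42.0443]
```

View pics/v12.png

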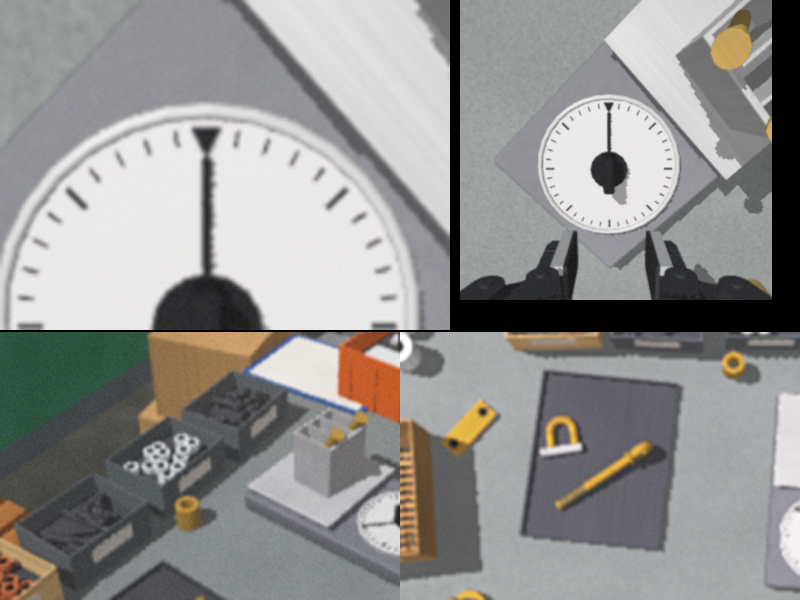

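The zero mark at (206,155) is in line with the needle at (207,165). The bolt lies in the tray clear of the shackle, and the holder stands with both pins. Handing in.

```bash
python3 -c "
from workcell import bot
print(bot.job_done())"
```

```text
the job is handed in; nothing more can be done
None
```

The job is done and handed in at about 23 s on the robot's clock. The eye bolt is out of the holder and lying in the tray beside the shackle, and the tare knob is turned so the zero mark stands at the needle's tip.

- **Bolt:** I set it down on its foot and the edge of its ring, then released it. The contact force peaked at about 16 N, and I eased it to about 6 N before opening the jaws. It stayed at rest and clear of the shackle. It rests on the ring's edge, so its axis tilts about 4.5°; the ring did not roll over onto its flat side.
- **Dial:** I turned the knob about 27° counter-clockwise once the scale had settled. The last picture, after release, shows the mark and needle in line to within about a pixel, roughly half a degree.
- **Holder and other parts:** the holder stands on the pan with both pins in it. The shackle, link plate and the bush in view look undisturbed; I did not check the hoist ring and the other bush closely at the end.
- **What did not go to plan:** my first laying orientation ran into limits at joints 6 and 7 with the bolt held well above the bench. I backed off, worked out a reachable orientation and laid the bolt diagonally in the tray. While gripping and turning the knob I saw up to about 17 N on the tool, from a grip roughly 1 mm off centre.

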